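# Box the vee block and wedge its dovetail lid

### The job

Put the loose steel vee block away upright, vee upwards, in its open wooden case, then slide on the lid that fits: feed its narrow end into the case's wide mouth and push it along the tapered dovetail way until it wedges tight. Only the tapered lid belongs to this case; leave the parallel-sided lid, the chisel and the blue tin nearby where they are.

Things in the scene. Friction and masses are not known exactly. Their poses are not given: they have to be found in the camera images.
- case: Dark wooden case screwed to the bench, 132 (x) x 120 (y) x 69 mm high; origin: centre of its underside, z up. Hollow 116 (x) x 70 (y) mm, floor at z = 8 mm. End and side walls reach z = 57 mm; on the side walls, up to z = 69 mm, two rails with undercut inner faces form the dovetail way, open at both ends. A flat brass lug stands out 14 mm at the foot of each long side.
- case_mouth (a point): Middle of the wide mouth of the way, at case x = -66, y = 0, z = 57 mm (the height on which the lid's underside slides); axes as the case's, the lid travels along +x. At this height the way narrows evenly from 102.2 mm here to 75.8 mm at the far end, 132 mm on; at the rails' tops, 12 mm higher, it is 14 mm narrower.
- taper_lid: The lid that fits: brown wooden slab 12 mm thick, 180 g, origin at its underside on the centre line, z up; from x = -72 (wide end, 103.4 mm) to +66 mm (narrow end, 75.8 mm), sides sloping in 7 mm each to the top. Starts flat on the bench, narrow end roughly to world +y. Home, origin and axes match the case's x = 0, y = 0, z = 57 mm: at most 3 mm short, or some mm beyond.
- lid_grip (a point): Middle of the tapered lid's dark wooden grip bar, at lid x = 0, y = 0, z = 27 mm. The bar is 16 mm thick (lid x), 46 mm long (lid y) and stands from z = 12 to 42 mm.
- lid_wide_end (a point): Middle of the flat face of the tapered lid's wide end, at lid x = -72, y = 0, z = 6 mm. Home, it stands about 6 mm out of the mouth. The lid is loose in the way until its last 15 mm; then a push here of 10 to 15 N along the way, with the lid let go so that it can straighten itself, wedges it tight.
- straight_lid: A lid of another, bigger case, to be left alone: same wood, grip bar, length and thickness, but parallel-sided, 114 mm wide at its underside, so it will not enter. Origin and axes as for the tapered lid.
- vee_block: Grey steel vee block, 50 mm (x) by 60 mm (y) by 45 mm high, 0.3 to 0.55 kg; origin at the centre of its underside, z up. The vee runs along y and opens upwards; the two flat upright sides 50 mm apart (along x) are the ones to grip. Set its 60 mm length across the case (its x along the case's x, either way round): then there is room for fingers beside the gripped sides.
- chisel: Bystander: cold chisel, 16 x 140 x 13 mm, origin at the centre of its underside, length along its y. Not to be moved.
- grease_tin: Bystander: open blue tin, 62 mm across, 50 mm high, origin at the centre of its underside. Not to be moved.
Mind the look-alikes: they are no part of the job. What is shaped like the vee_block but turquoise is not meant.

How it is judged:
By the outcome, as a careful person would: the job done as asked, in the order asked, and still so for the second after the job is handed in, with the robot touching nothing.
It also fails if it takes over 70 s, if anything falls off the work surface, if the arm or the gripper's body presses on something with over 40 N, if the wrist force passes 120 N, or if a joint passes its speed limit or range.

### The arm

A 6-joint arm with a two-finger parallel gripper is mounted at the origin on a cart in front of the work surface, level with it; the furniture and walls round the work are solid. World frame = base frame: x ahead of the robot, y to its left, z up, the work surface at z = 0. Lengths are in mm, angles in rad, forces in N, time in s.
With the tool pointing down it reaches from about 400 to 925 mm from the base axis. Payload 12.5 kg.
Tool frame: the origin (TCP) lies midway between the tips of the shut fingers; the grasp point (between the pads) lies 19 mm behind it; z points along the fingers, y is the direction in which the jaws open and shut (so a half turn about z gives the same grasp; the last joint's range is limited). The gripper opens to 95 mm and grips with 3 to 60 N. Pads are 20 mm wide; open, the fingers measure 119 mm over their backs; the gripper's body (75 mm by 180 mm) begins 59 mm behind the grasp point.
Start: joints at [-1.243, 0.491, 1.559, -0, 1.092, -0.106], TCP at [262.725, -567.117, 214.661] pointing down, gripper open.
Joint ranges: [-3.1, 3.1], [-0.84, 2.19], [0.05, 2.79], [-1.13, 4.28], [0.06, 2.93], [-2.69, 2.69]. Speed limits (rad/s): [2.22, 2.22, 2.79, 3.14, 3.14, 3.14].

### API

Orientations are given as [roll, pitch, yaw] about the fixed x, y, z axes, in that order (R = Rz(yaw) Ry(pitch) Rx(roll)).
In Python, from cell import env gives the robot as it stands.
- The arm moves only by the tool arm_command, never from a script. Its argument "steps" is a list of rows, each an object of numbers: "dx", "dy", "dz": the shift along the tool's x, y, z as a fraction of full scale; "rx", "ry", "rz": the turn, a rotation vector about the tool's x, y, z as a fraction of full scale; "claw": the gripper command: -1 is fully open, 1 is shut, values between are in proportion. In form: [{"dx": .., "dy": .., "dz": .., "rx": .., "ry": .., "rz": .., "claw": ..}, ...]. A call has 1 to 10 rows; each row shifts and turns the pose as measured when the row begins, along the tool's axes as they then stand; what a row does not reach is not made up. Full scale, the value 1, is 0.8 m for a shift and 90 degrees for a turn. A row lasts 1/8 s, in which the tool goes at most 62.5 mm and 10.7 degrees, less where a joint would pass 70% of its speed; a pose out of reach is approached as far as the arm can. A call with a number of a shift or a turn outside -1 to 1 is refused whole. A call with a gripper value outside its range is refused whole. The fingers move at their own pace and stop on an object; the grip force is fixed at half the most. Time passes only in rows, so rows that do not move let the fingers close. It gives the time, the measured TCP pose, the force and the opening at its end, in the units of the state.
- env.state(): the state, without advancing time (a new reading comes with each control period).
- env.read_camera(name): name is "side" or "top"; returns (picture, depth): 420x560x3 uint8, red, green, blue; 420x560 float32, mm along the optical axis (not along the pixel's ray), 0 where there is no reading.
- env.get_calibration(name): a dict with "vfov" (degrees; the focal length in pixels is half the picture's height over the tangent of half this angle, whatever the lens; pixels are square), "cx", "cy" (the principal point, pixels), "k1" (the pictures are not rectified: a ray, as slopes to the right and down, at radius r is drawn at 1 + k1 r^2 times it, then the intrinsics apply), "xyz" and "attitude" of the camera in the world. Camera axes: x right, y up, looking along -z (the intrinsics and any distortion apply to the point x, -y, -z); pixel columns grow to the right and rows downward; lengths in mm; the calibration is good to about 2 mm. A picture is of the moment at which its call begins. get_calibration takes no time and is no camera call.
- env.job_done(): hands the job in, once; it reports no verdict.
The state is a dict: "t": time; "joints": joint angles; "qvel": joint speeds; "tau": joint torques, N m; "eef_pos": TCP position; "tcp_rot": TCP orientation; "ft_force": force on the tool from outside, world axes, zero at the start; "moment": the same for the moment, N m; "opening": opening from 0.0 (shut) to 1.0 (fully open).
Only numpy, scipy, OpenCV 4.12 (cv2) and the standard library are available. Lean on these libraries where they do the work, as an engineer would, in place of code of your own. Each camera call takes 0.05 s, during which the arm holds its last target.

## Working session

There is one attempt and no reset: what is moved stays moved. The work goes in short steps, Python scripts to look and compute and a tool call to move; the robot and the scene stay as the last step left them, time stands still between calls to the robot, and variables do not carry over. Pictures are saved under pics/ and viewed, and the job is handed in when it is done.

Besides the shell and the picture viewer there is one more tool, called after "Request:" by a JSON object that holds its "op" and its "data". arm_command: Moves the arm, as the interface text tells. Its arguments: {"type":"object","properties":{"steps":{"type":"array","items":{"type":"object","properties":{"dx":{"type":"number"},"dy":{"type":"number"},"dz":{"type":"number"},"rx":{"type":"number"},"ry":{"type":"number"},"rz":{"type":"number"},"claw":{"type":"number"}}}}},"required":["steps"]}

```bash
ls; mkdir -p pics
cat > h.py <<'E'
import numpy as np, cv2
from cell import env
from scipy.spatial.transform import Rotation as R
E
python3 - <<'E'
from h import *
s=env.state(); print(s)
for n in ('side','top'):
    print(n,env.get_calibration(n))
    p,d=env.read_camera(n); cv2.imwrite(f'pics/{n}0.png',p[:,:,::-1]); np.save(f'pics/{n}0.npy',d)
E
```

```text
pics
{'t': 0.0, 'joints': array([-1.24259580e+00,  4.91582137e-01,  1.55949188e+00, -2.55381737e-05,
        1.09170066e+00, -1.05614064e-01]), 'qvel': array([-0.00050341, -0.00252171,  0.00117398, -0.00044272,  0.00052404,
       -0.00258091]), 'tau': array([-2.10524745e-04, -6.12646437e+01, -2.58189046e+01,  6.91958028e-02,
        4.81638929e-02, -8.73922477e-05]), 'eef_pos': array([ 262.63036596, -566.84953058,  214.03311636]), 'tcp_rot': array([-3.14041483e+00, -1.02083398e-04,  4.33826313e-01]), 'ft_force': array([ 0.39136735, -0.06974335,  0.0073009 ]), 'moment': array([ 0.03222703,  0.04088716, -0.02217045]), 'opening': 1.0026153757809515}
side {'vfov': 53.75724038032281, 'cx': 280.38348755745517, 'cy': 210.2590285595029, 'k1': -0.02297619083717028, 'xyz': array([291.60257653, 858.31551299, 799.06495522]), 'attitude': array([ 0.91376261, -0.01105856, -2.87360501])}
top {'vfov': 44.95091143504846, 'cx': 283.56642173700106, 'cy': 220.56193018532517, 'k1': 0.013049704931887347, 'xyz': array([ 240.90629896,  -69.25178819, 1471.52483302]), 'attitude': array([ 0.19460276,  0.01872524, -1.58324799])}
```

View pics/side0.png

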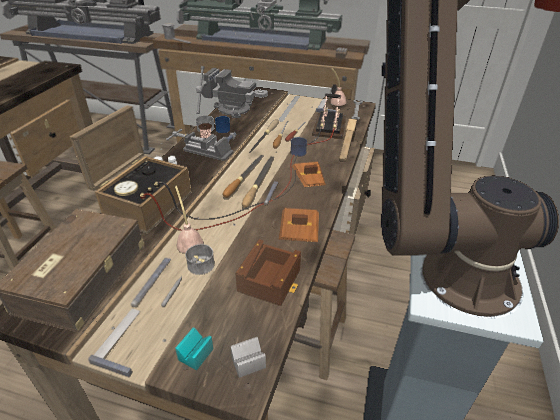

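View pics/top0.png

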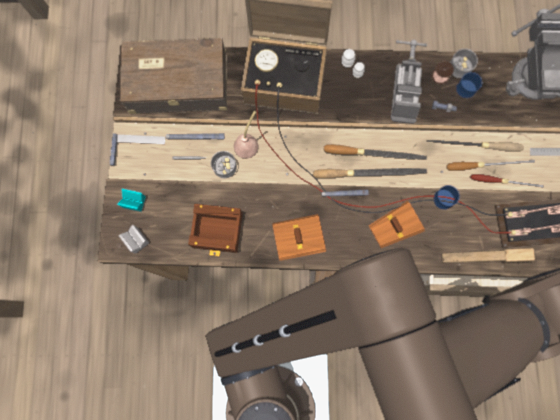

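The grey vee block is at top pixel (132,238) and the turquoise look-alike at (131,200). The case is at (215,228). The two lids are at (299,238) and (398,225). The chisel is near (345,193) and the blue tin at (446,197). Next I'll crop these and take positions from depth.

```bash
cat >> h.py <<'E'
def K(c):
    f=210/np.tan(np.radians(c['vfov'])/2); return f
def w2p(n,P):
    c=env.get_calibration(n); Rm=R.from_euler('xyz',c['attitude']).as_matrix()
    q=(np.atleast_2d(P)-c['xyz'])@Rm
    x=q[:,0]/-q[:,2]; y=-q[:,1]/-q[:,2]; s=1+c['k1']*(x*x+y*y); f=K(c)
    return np.c_[c['cx']+f*x*s,c['cy']+f*y*s]
def rays(n,uv):
    c=env.get_calibration(n); f=K(c); uv=np.atleast_2d(uv).astype(float)
    xd=(uv[:,0]-c['cx'])/f; yd=(uv[:,1]-c['cy'])/f; x,y=xd,yd
    for _ in range(8):
        s=1+c['k1']*(x*x+y*y); x,y=xd/s,yd/s
    d=np.c_[x,-y,-np.ones_like(x)]
    return c['xyz'],d@R.from_euler('xyz',c['attitude']).as_matrix().T
def p2w_z(n,uv,z):
    o,d=rays(n,uv); return o+d*((z-o[2])/d[:,2])[:,None]
def cloud(n,depth):
    v,u=np.mgrid[:420,:560]; uv=np.c_[u.ravel(),v.ravel()]
    o,d=rays(n,uv); return (o+d*depth.ravel()[:,None]).reshape(420,560,3)
E
python3 - <<'E'
from h import *
t=cv2.imread('pics/top0.png'); s=cv2.imread('pics/side0.png')
cv2.imwrite('pics/tc.png',cv2.resize(t[175:275,95:295],None,fx=4,fy=4,interpolation=cv2.INTER_CUBIC))
cv2.imwrite('pics/tc2.png',cv2.resize(t[175:275,265:465],None,fx=4,fy=4,interpolation=cv2.INTER_CUBIC))
cv2.imwrite('pics/sc.png',cv2.resize(s[130:390,170:345],None,fx=3,fy=3,interpolation=cv2.INTER_CUBIC)[:, :][:600] )
for n in('side','top'):
    d=np.load(f'pics/{n}0.npy'); C=cloud(n,d); np.save(f'pics/{n}C.npy',C)
    print(n)
    for uv in {'top':[(132,238),(131,200),(215,228),(299,238),(320,245),(398,225),(345,193),(446,197),(160,250),(350,240)],'side':[(248,355),(193,347),(300,222),(308,173),(270,270),(340,300)]}[n]: print(uv,C[uv[1],uv[0]].round(1),d[uv[1],uv[0]])
E
```

```text
side
(248, 355) [482.2 389.5  25.9] 869.6912
(193, 347) [600.9 404.4  27.5] 881.4361
(300, 222) [479.2 -76.9  21.9] 1228.4901
(308, 173) [ 516.1 -358.8   14.5] 1456.2589
(270, 270) [512.1 125.2  10.3] 1087.5706
(340, 300) [ 343.2 -420.2 -677.4] 1890.699
top
(132, 238) [482.3 394.9  22.9] 1475.182
(131, 200) [596.2 403.6  21.3] 1498.976
(215, 228) [511.  156.5   6.6] 1492.9318
(299, 238) [472.2 -89.4  38.8] 1449.8751
(320, 245) [ 455.2 -150.3   10.7] 1473.1924
(398, 225) [ 505.2 -372.6   40.2] 1450.3724
(345, 193) [ 609.6 -228.3    9.8] 1502.7115
(446, 197) [ 592.7 -524.6    7.9] 1496.5623
(160, 250) [448.7 317.4   3.3] 1486.6821
(350, 240) [ 469.9 -238.7    2.2] 1482.9662
```

View pics/tc.png

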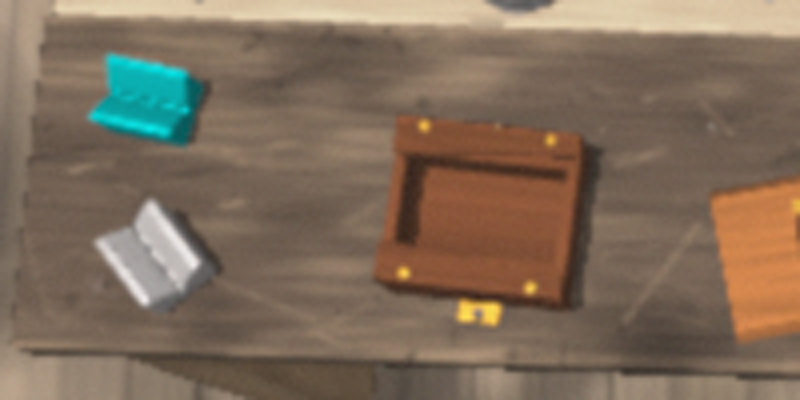

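View pics/tc2.png

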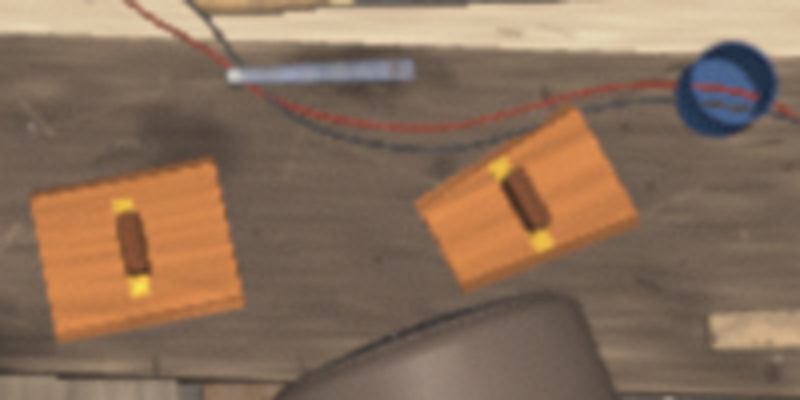

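View pics/sc.png

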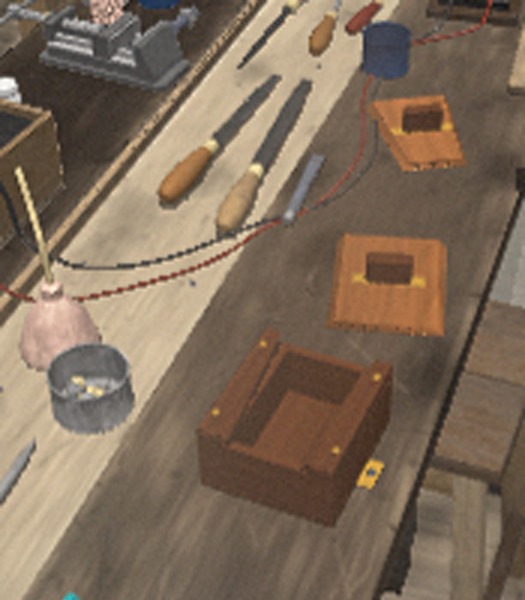

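The far lid (398,225) narrows toward image left, which is +y, so it is the tapered one. The near lid at (299,238) is parallel-sided. Next I'll measure precisely using the side and top views.

```bash
cat >> h.py <<'E'
def ortho(n,img,x0,x1,y0,y1,z,s):
    # rows: x decreasing downward ; cols: y decreasing rightwards ; s px/mm
    xs=np.arange(x1,x0,-1/s); ys=np.arange(y1,y0,-1/s)
    Y,X=np.meshgrid(ys,xs); P=np.c_[X.ravel(),Y.ravel(),np.full(X.size,z)]
    m=w2p(n,P).reshape(*X.shape,2).astype(np.float32)
    return cv2.remap(img,m[...,0],m[...,1],cv2.INTER_CUBIC)
E
python3 - <<'E'
from h import *
t=cv2.imread('pics/top0.png'); s=cv2.imread('pics/side0.png')
a=[ortho(n,im,420,600,60,250,69,2) for n,im in(('top',t),('side',s))]
cv2.imwrite('pics/oc.png',np.hstack(a))
a=[ortho(n,im,420,600,-470,-280,12,2) for n,im in(('top',t),('side',s))]
cv2.imwrite('pics/ol.png',np.hstack(a))
a=[ortho(n,im,430,540,340,450,45,3) for n,im in(('top',t),('side',s))]
cv2.imwrite('pics/ov.png',np.hstack(a))
for n in('side','top'):
    C=np.load(f'pics/{n}C.npy').reshape(-1,3)
    for nm,(x0,x1,y0,y1,za,zb) in dict(case=(400,620,40,270,62,80),lidgrip=(440,570,-450,-300,35,50),lidtop=(420,600,-480,-260,8,18),vee=(430,540,330,460,38,50),bench=(440,480,200,300,-15,15)).items():
        m=(C[:,0]>x0)&(C[:,0]<x1)&(C[:,1]>y0)&(C[:,1]<y1)&(C[:,2]>za)&(C[:,2]<zb)
        P=C[m]
        if len(P)>5: print(n,nm,len(P),P.mean(0).round(1),P.std(0).round(1),cv2.minAreaRect(P[:,:2].astype(np.float32)))
E
```

```text
side case 755 [502.8 165.3  68.6] [48.6 38.4  1.7] ((507.2481689453125, 153.18832397460938), (135.1890106201172, 121.8639907836914), 82.59478759765625)
side lidgrip 50 [ 510.  -361.7   39.9] [11.9  7.2  2.6] ((509.28546142578125, -363.9356384277344), (46.61528015136719, 19.0703125), 30.034833908081055)
side lidtop 382 [ 512.1 -360.3   11.7] [30.5 38.9  1.9] ((524.8902587890625, -390.1760559082031), (91.15474700927734, 197.30123901367188), 20.6400089263916)
side vee 383 [482.6 391.1  43.6] [18.4 19.   2.8] ((482.4343566894531, 391.1728820800781), (60.172149658203125, 52.8118782043457), 38.26148223876953)
side bench 536 [4.592e+02 2.550e+02 4.000e-01] [11.5 26.9  3.1] ((459.8491516113281, 250.15338134765625), (39.7890510559082, 99.42066955566406), 0.3365614712238312)
top case 746 [503.9 155.1  69. ] [48.5 38.4  3.1] ((505.1545104980469, 149.92306518554688), (132.71424865722656, 121.00579833984375), 82.86134338378906)
top lidgrip 90 [ 507.4 -367.5   42.2] [11.6  6.9  3.1] ((507.95123291015625, -367.5671081542969), (44.68927001953125, 15.595861434936523), 26.20058822631836)
top lidtop 1140 [ 513.8 -373.7   12.5] [32.  41.9  2.6] ((522.1087036132812, -370.08123779296875), (152.42868041992188, 216.03237915039062), 1.0391196012496948)
top vee 185 [478.6 387.9  43. ] [18.1 18.5  3.1] ((478.9132385253906, 388.5202331542969), (60.89043045043945, 50.344627380371094), 38.01823806762695)
top bench 348 [4.579e+02 2.589e+02 2.000e-01] [11.3 25.6  3.1] ((460.24957275390625, 250.1373291015625), (39.09935760498047, 99.03019714355469), 0.6403683423995972)
```

View pics/oc.png

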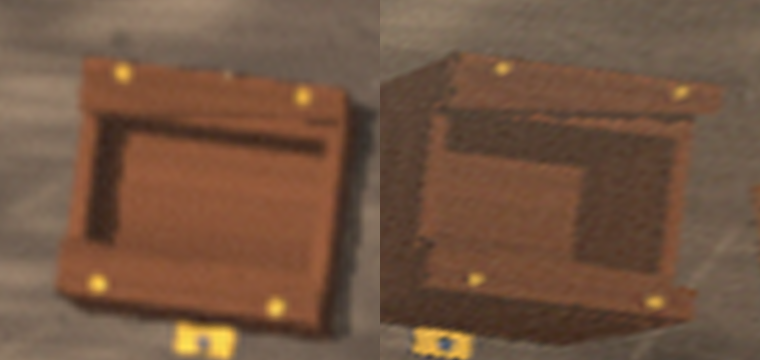

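View pics/ol.png

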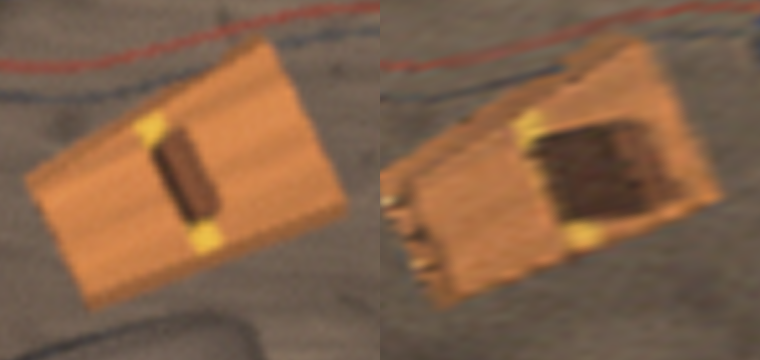

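View pics/ov.png

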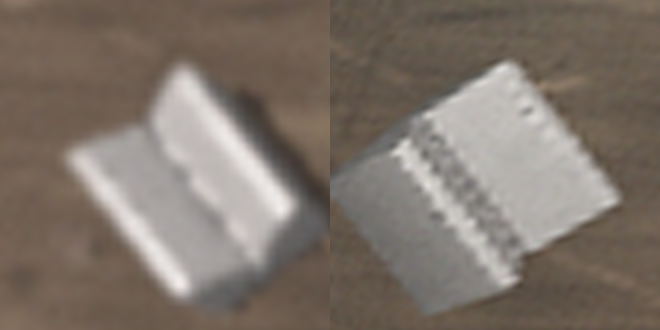

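```bash
cat > plan.py <<'E'
import sys
from h import *
# usage: plan.py step x y z yawdeg [x y z yawdeg ...]; x etc. in world mm
a=list(map(float,sys.argv[1:])); step=a.pop(0)
s=env.state(); p=s['eef_pos'].copy(); Rm=R.from_euler('xyz',s['tcp_rot'])
print('now t=%.2f'%s['t'],p.round(1),np.degrees(s['tcp_rot']).round(2),'F',s['ft_force'].round(1),'op',round(s['opening'],3),s['joints'].round(2))
for i in range(0,len(a),4):
    T=np.array(a[i:i+3]); Rt=R.from_euler('xyz',[np.pi,0,np.radians(a[i+3])])
    rv=(Rm.inv()*Rt).as_rotvec(); D=T-p
    n=int(max(1,np.ceil(np.linalg.norm(D)/step),np.ceil(np.degrees(np.linalg.norm(rv))/10)))
    print('->',T,a[i+3],'n',n)
    for k in range(n):
        d=Rm.inv().apply(D/n)/800; r=rv/n/(np.pi/2)
        print('  ',{k:round(float(v),4) for k,v in zip(('dx','dy','dz','rx','ry','rz'),(*d,*r))})
        Rm=Rm*R.from_rotvec(rv/n); p=p+D/n
E
python3 plan.py 58 500 -250 200 24.9 480.5 389.8 130 38.4
```

```text
now t=0.10 [ 262.6 -566.9  214.1] [-1.7994e+02 -1.0000e-02  2.4850e+01] F [-0.2  0.3 -0.1] op 1.001 [-1.24  0.49  1.56 -0.    1.09 -0.11]
-> [ 500. -250.  200.] 24.9 n 7
   {'dx': 0.0622, 'dy': -0.0335, 'dz': 0.0026, 'rx': -0.0001, 'ry': -0.0, 'rz': -0.0001}
   {'dx': 0.0622, 'dy': -0.0335, 'dz': 0.0026, 'rx': -0.0001, 'ry': -0.0, 'rz': -0.0001}
   {'dx': 0.0623, 'dy': -0.0335, 'dz': 0.0026, 'rx': -0.0001, 'ry': -0.0, 'rz': -0.0001}
   {'dx': 0.0623, 'dy': -0.0335, 'dz': 0.0025, 'rx': -0.0001, 'ry': -0.0, 'rz': -0.0001}
   {'dx': 0.0623, 'dy': -0.0335, 'dz': 0.0025, 'rx': -0.0001, 'ry': -0.0, 'rz': -0.0001}
   {'dx': 0.0623, 'dy': -0.0335, 'dz': 0.0025, 'rx': -0.0001, 'ry': -0.0, 'rz': -0.0001}
   {'dx': 0.0623, 'dy': -0.0335, 'dz': 0.0025, 'rx': -0.0001, 'ry': -0.0, 'rz': -0.0001}
-> [480.5 389.8 130. ] 38.4 n 12
   {'dx': 0.0262, 'dy': -0.0613, 'dz': 0.0073, 'rx': 0.0, 'ry': 0.0, 'rz': -0.0125}
   {'dx': 0.0274, 'dy': -0.0608, 'dz': 0.0073, 'rx': 0.0, 'ry': 0.0, 'rz': -0.0125}
   {'dx': 0.0286, 'dy': -0.0602, 'dz': 0.0073, 'rx': 0.0, 'ry': 0.0, 'rz': -0.0125}
   {'dx': 0.0298, 'dy': -0.0597, 'dz': 0.0073, 'rx': 0.0, 'ry': 0.0, 'rz': -0.0125}
   {'dx': 0.0309, 'dy': -0.0591, 'dz': 0.0073, 'rx': 0.0, 'ry': 0.0, 'rz': -0.0125}
   {'dx': 0.0321, 'dy': -0.0584, 'dz': 0.0073, 'rx': 0.0, 'ry': 0.0, 'rz': -0.0125}
   {'dx': 0.0332, 'dy': -0.0578, 'dz': 0.0073, 'rx': 0.0, 'ry': 0.0, 'rz': -0.0125}
   {'dx': 0.0344, 'dy': -0.0571, 'dz': 0.0073, 'rx': 0.0, 'ry': 0.0, 'rz': -0.0125}
   {'dx': 0.0355, 'dy': -0.0564, 'dz': 0.0073, 'rx': 0.0, 'ry': 0.0, 'rz': -0.0125}
   {'dx': 0.0366, 'dy': -0.0557, 'dz': 0.0073, 'rx': 0.0, 'ry': 0.0, 'rz': -0.0125}
   {'dx': 0.0377, 'dy': -0.055, 'dz': 0.0073, 'rx': 0.0, 'ry': 0.0, 'rz': -0.0125}
   {'dx': 0.0387, 'dy': -0.0543, 'dz': 0.0073, 'rx': 0.0, 'ry': 0.0, 'rz': -0.0125}
```

Candidates for the vee block are grey at top (132,238) and turquoise at (131,200). The crop confirms that the grey one is meant.

Request:
{"op": "arm_command", "data": {"steps": [{"dx": 0.0622, "dy": -0.0335, "dz": 0.002, "claw": -1}, {"dx": 0.0622, "dy": -0.0335, "dz": 0.002, "claw": -1}, {"dx": 0.0622, "dy": -0.0335, "dz": 0.002, "claw": -1}, {"dx": 0.0622, "dy": -0.0335, "dz": 0.002, "claw": -1}, {"dx": 0.0622, "dy": -0.0335, "dz": 0.002, "claw": -1}, {"dx": 0.0622, "dy": -0.0335, "dz": 0.002, "claw": -1}, {"dx": 0.0622, "dy": -0.0335, "dz": 0.002, "claw": -1}, {"dx": 0.028, "dy": -0.063, "claw": -1}, {"dx": 0.028, "dy": -0.063, "claw": -1}, {"dx": 0.028, "dy": -0.063, "claw": -1}]}}

```text
$.steps[0]: bad value
```

```bash
python3 plan.py 58 480.5 389.8 150 38.4
```

```text
now t=0.10 [ 262.6 -566.9  214.1] [-1.7994e+02 -1.0000e-02  2.4850e+01] F [-0.2  0.3 -0.1] op 1.001 [-1.24  0.49  1.56 -0.    1.09 -0.11]
-> [480.5 389.8 150. ] 38.4 n 17
   {'dx': 0.0441, 'dy': -0.0571, 'dz': 0.0048, 'rx': -0.0, 'ry': -0.0, 'rz': -0.0089}
   {'dx': 0.0449, 'dy': -0.0565, 'dz': 0.0048, 'rx': -0.0, 'ry': -0.0, 'rz': -0.0089}
   {'dx': 0.0457, 'dy': -0.0558, 'dz': 0.0048, 'rx': -0.0, 'ry': -0.0, 'rz': -0.0089}
   {'dx': 0.0464, 'dy': -0.0552, 'dz': 0.0048, 'rx': -0.0, 'ry': -0.0, 'rz': -0.0089}
   {'dx': 0.0472, 'dy': -0.0546, 'dz': 0.0048, 'rx': -0.0, 'ry': -0.0, 'rz': -0.0089}
   {'dx': 0.048, 'dy': -0.0539, 'dz': 0.0048, 'rx': -0.0, 'ry': -0.0, 'rz': -0.0089}
   {'dx': 0.0487, 'dy': -0.0532, 'dz': 0.0048, 'rx': -0.0, 'ry': -0.0, 'rz': -0.0089}
   {'dx': 0.0494, 'dy': -0.0525, 'dz': 0.0048, 'rx': -0.0, 'ry': -0.0, 'rz': -0.0089}
   {'dx': 0.0502, 'dy': -0.0518, 'dz': 0.0047, 'rx': -0.0, 'ry': -0.0, 'rz': -0.0089}
   {'dx': 0.0509, 'dy': -0.0511, 'dz': 0.0047, 'rx': -0.0, 'ry': -0.0, 'rz': -0.0089}
   {'dx': 0.0516, 'dy': -0.0504, 'dz': 0.0047, 'rx': -0.0, 'ry': -0.0, 'rz': -0.0089}
   {'dx': 0.0523, 'dy': -0.0497, 'dz': 0.0047, 'rx': -0.0, 'ry': -0.0, 'rz': -0.0089}
   {'dx': 0.053, 'dy': -0.049, 'dz': 0.0047, 'rx': -0.0, 'ry': -0.0, 'rz': -0.0089}
   {'dx': 0.0536, 'dy': -0.0482, 'dz': 0.0047, 'rx': -0.0, 'ry': -0.0, 'rz': -0.0089}
   {'dx': 0.0543, 'dy': -0.0475, 'dz': 0.0047, 'rx': -0.0, 'ry': -0.0, 'rz': -0.0089}
   {'dx': 0.055, 'dy': -0.0467, 'dz': 0.0047, 'rx': -0.0, 'ry': -0.0, 'rz': -0.0089}
   {'dx': 0.0556, 'dy': -0.046, 'dz': 0.0047, 'rx': -0.0, 'ry': -0.0, 'rz': -0.0089}
```

Request:
{"op": "arm_command", "data": {"steps": [{"dx": 0.062, "dy": -0.034, "dz": 0.002, "rx": 0, "ry": 0, "rz": 0, "claw": -1}, {"dx": 0.062, "dy": -0.034, "dz": 0.002, "rx": 0, "ry": 0, "rz": 0, "claw": -1}, {"dx": 0.062, "dy": -0.034, "dz": 0.002, "rx": 0, "ry": 0, "rz": 0, "claw": -1}, {"dx": 0.062, "dy": -0.034, "dz": 0.002, "rx": 0, "ry": 0, "rz": 0, "claw": -1}, {"dx": 0.062, "dy": -0.034, "dz": 0.002, "rx": 0, "ry": 0, "rz": 0, "claw": -1}, {"dx": 0.062, "dy": -0.034, "dz": 0.002, "rx": 0, "ry": 0, "rz": 0, "claw": -1}, {"dx": 0.062, "dy": -0.034, "dz": 0.002, "rx": 0, "ry": 0, "rz": 0, "claw": -1}, {"dx": 0.028, "dy": -0.063, "dz": 0, "rx": 0, "ry": 0, "rz": 0, "claw": -1}, {"dx": 0.028, "dy": -0.063, "dz": 0, "rx": 0, "ry": 0, "rz": 0, "claw": -1}, {"dx": 0.028, "dy": -0.063, "dz": 0, "rx": 0, "ry": 0, "rz": 0, "claw": -1}]}}

```text
t: 1.35
eef_pos: [501.9, -70.7, 200.0]
tcp_rot: [-3.137, 0.001, 0.428]
ft_force: [0.7, 0.4, 0.6]
opening: 0.999
```

```bash
python3 plan.py 58 480.5 389.8 150 38.4
```

```text
now t=1.35 [501.9 -70.7 200. ] [-1.7974e+02  7.0000e-02  2.4500e+01] F [0.7 0.4 0.6] op 0.999 [-0.27  0.34  1.86  0.    0.94  0.87]
-> [480.5 389.8 150. ] 38.4 n 8
   {'dx': 0.0268, 'dy': -0.0668, 'dz': 0.0081, 'rx': -0.0004, 'ry': 0.0001, 'rz': -0.0193}
   {'dx': 0.0288, 'dy': -0.066, 'dz': 0.008, 'rx': -0.0004, 'ry': 0.0001, 'rz': -0.0193}
   {'dx': 0.0308, 'dy': -0.0651, 'dz': 0.008, 'rx': -0.0004, 'ry': 0.0001, 'rz': -0.0193}
   {'dx': 0.0328, 'dy': -0.0641, 'dz': 0.008, 'rx': -0.0004, 'ry': 0.0001, 'rz': -0.0193}
   {'dx': 0.0347, 'dy': -0.0631, 'dz': 0.0079, 'rx': -0.0004, 'ry': 0.0001, 'rz': -0.0193}
   {'dx': 0.0366, 'dy': -0.062, 'dz': 0.0079, 'rx': -0.0004, 'ry': 0.0001, 'rz': -0.0193}
   {'dx': 0.0385, 'dy': -0.0609, 'dz': 0.0079, 'rx': -0.0004, 'ry': 0.0001, 'rz': -0.0193}
   {'dx': 0.0403, 'dy': -0.0597, 'dz': 0.0078, 'rx': -0.0004, 'ry': 0.0001, 'rz': -0.0193}
```

Request:
{"op": "arm_command", "data": {"steps": [{"dx": 0.027, "dy": -0.067, "dz": 0.008, "rx": 0, "ry": 0, "rz": -0.0193, "claw": -1}, {"dx": 0.029, "dy": -0.066, "dz": 0.008, "rx": 0, "ry": 0, "rz": -0.0193, "claw": -1}, {"dx": 0.031, "dy": -0.065, "dz": 0.008, "rx": 0, "ry": 0, "rz": -0.0193, "claw": -1}, {"dx": 0.033, "dy": -0.064, "dz": 0.008, "rx": 0, "ry": 0, "rz": -0.0193, "claw": -1}, {"dx": 0.035, "dy": -0.063, "dz": 0.008, "rx": 0, "ry": 0, "rz": -0.0193, "claw": -1}, {"dx": 0.0365, "dy": -0.062, "dz": 0.008, "rx": 0, "ry": 0, "rz": -0.0193, "claw": -1}, {"dx": 0.0385, "dy": -0.061, "dz": 0.008, "rx": 0, "ry": 0, "rz": -0.0193, "claw": -1}, {"dx": 0.04, "dy": -0.06, "dz": 0.008, "rx": 0, "ry": 0, "rz": -0.0193, "claw": -1}, {"dx": 0, "dy": 0, "dz": 0, "rx": 0, "ry": 0, "rz": 0, "claw": -1}]}}

```text
t: 2.48
eef_pos: [475.5, 408.4, 146.9]
tcp_rot: [-3.137, 0.002, 0.681]
ft_force: [0.2, -0.5, -0.1]
opening: 1.001
```

```bash
python3 plan.py 58 480.5 389.8 24 38.4
python3 - <<'E'
from h import *
s=env.state();T=s['eef_pos'];Rm=R.from_euler('xyz',s['tcp_rot'])
ti=[T+Rm.apply([0,k,0]) for k in(-47.5,0,47.5)]
for n in('side','top'):
    p,d=env.read_camera(n); im=p[:,:,::-1].copy(); np.save(f'pics/{n}1.npy',d);cv2.imwrite(f'pics/{n}1.png',im)
    uv=w2p(n,ti); print(n,uv.round(1))
    c=uv[1].astype(int); x,y=max(0,c[0]-60),max(0,c[1]-50)
    cr=cv2.resize(im[y:y+110,x:x+110],None,fx=5,fy=5,interpolation=cv2.INTER_CUBIC)
    for q in uv: cv2.circle(cr,tuple(((q-[x,y]+.5)*5).astype(int)),3,(0,0,255),-1)
    cv2.imwrite(f'pics/{n}1c.png',cr)
E
```

```text
now t=2.48 [475.5 408.4 146.9] [-1.7975e+02  9.0000e-02  3.9040e+01] F [ 0.2 -0.5 -0.1] op 1.001 [0.6  0.56 1.63 0.01 0.95 1.49]
-> [480.5 389.8  24. ] 38.4 n 3
   {'dx': -0.0032, 'dy': 0.0075, 'dz': 0.0512, 'rx': -0.0009, 'ry': 0.0004, 'rz': 0.0024}
   {'dx': -0.0032, 'dy': 0.0075, 'dz': 0.0512, 'rx': -0.0009, 'ry': 0.0004, 'rz': 0.0024}
   {'dx': -0.0032, 'dy': 0.0074, 'dz': 0.0512, 'rx': -0.0009, 'ry': 0.0004, 'rz': 0.0024}
side [[254.7 347.5]
 [245.7 327.5]
 [237.5 309.1]]
top [[ 97.8 244.5]
 [112.3 233.2]
 [126.7 221.9]]
```

View pics/side1c.png

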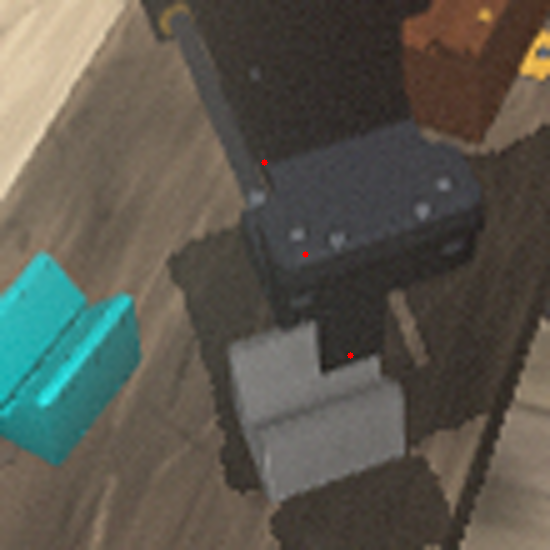

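View pics/top1c.png

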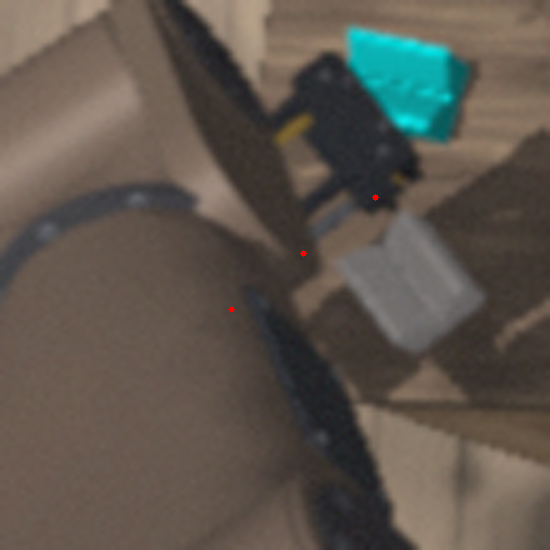

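```bash
python3 plan.py 45 482.4 391.2 120 38.3 482.4 391.2 14 38.3
```

```text
now t=2.58 [476.2 405.4 147.5] [-1.7977e+02  1.2000e-01  3.8870e+01] F [ 0.4 -0.5 -0.7] op 1.0 [0.6  0.56 1.63 0.   0.95 1.49]
-> [482.4 391.2 120. ] 38.3 n 1
   {'dx': -0.005, 'dy': 0.0188, 'dz': 0.0343, 'rx': -0.0025, 'ry': 0.0013, 'rz': 0.0064}
-> [482.4 391.2  14. ] 38.3 n 3
   {'dx': -0.0, 'dy': -0.0, 'dz': 0.0442, 'rx': 0.0, 'ry': -0.0, 'rz': -0.0}
   {'dx': -0.0, 'dy': -0.0, 'dz': 0.0442, 'rx': 0.0, 'ry': -0.0, 'rz': -0.0}
   {'dx': -0.0, 'dy': -0.0, 'dz': 0.0442, 'rx': 0.0, 'ry': -0.0, 'rz': -0.0}
```

Request:
{"op": "arm_command", "data": {"steps": [{"dx": -0.005, "dy": 0.019, "dz": 0.034, "rx": -0.0025, "ry": 0.001, "rz": 0.006, "claw": -1}, {"dx": 0, "dy": 0, "dz": 0, "rx": 0, "ry": 0, "rz": 0, "claw": -1}, {"dx": 0, "dy": 0, "dz": 0, "rx": 0, "ry": 0, "rz": 0, "claw": -1}]}}

```text
t: 2.95
eef_pos: [483.7, 388.2, 121.6]
tcp_rot: [3.141, -0.001, 0.665]
ft_force: [0.0, -0.3, -1.3]
opening: 0.999
```

```bash
python3 plan.py 35 482.4 391.2 14 38.3
python3 - <<'E'
from h import *
s=env.state();T=s['eef_pos'];Rm=R.from_euler('xyz',s['tcp_rot'])
ti=[T+Rm.apply([0,k,0]) for k in(-47.5,0,47.5)]
for n in('side',):
    p,d=env.read_camera(n); im=p[:,:,::-1].copy(); np.save(f'pics/{n}2.npy',d);cv2.imwrite(f'pics/{n}2.png',im)
    uv=w2p(n,ti); print(n,uv.round(1))
    c=uv[1].astype(int); x,y=max(0,c[0]-60),max(0,c[1]-50)
    cr=cv2.resize(im[y:y+110,x:x+110],None,fx=5,fy=5,interpolation=cv2.INTER_CUBIC)
    for q in uv: cv2.circle(cr,tuple(((q-[x,y]+.5)*5).astype(int)),3,(0,0,255),-1)
    cv2.imwrite(f'pics/{n}2c.png',cr)
E
```

```text
now t=2.95 [483.7 388.2 121.6] [ 1.7999e+02 -3.0000e-02  3.8100e+01] F [ 0.  -0.3 -1.3] op 0.999 [ 0.57  0.59  1.67 -0.    0.89  1.48]
-> [482.4 391.2  14. ] 38.3 n 4
   {'dx': 0.0002, 'dy': -0.001, 'dz': 0.0336, 'rx': 0.0, 'ry': -0.0001, 'rz': -0.0006}
   {'dx': 0.0002, 'dy': -0.001, 'dz': 0.0336, 'rx': 0.0, 'ry': -0.0001, 'rz': -0.0006}
   {'dx': 0.0002, 'dy': -0.001, 'dz': 0.0336, 'rx': 0.0, 'ry': -0.0001, 'rz': -0.0006}
   {'dx': 0.0003, 'dy': -0.001, 'dz': 0.0336, 'rx': 0.0, 'ry': -0.0001, 'rz': -0.0006}
side [[253.9 345.6]
 [245.6 326.2]
 [238.1 308.4]]
```

View pics/side2c.png

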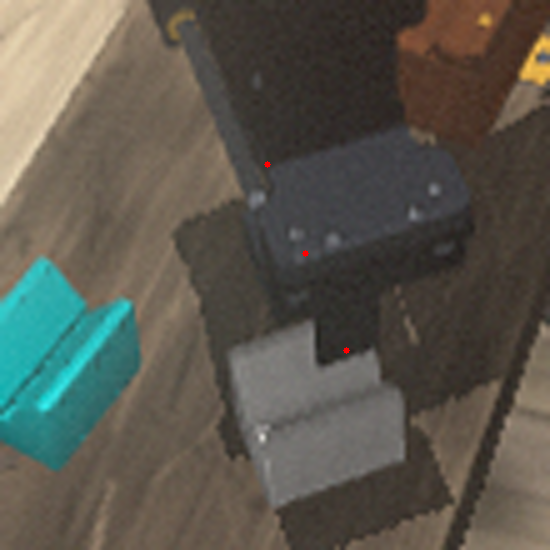

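Request:
{"op": "arm_command", "data": {"steps": [{"dx": 0, "dy": -0.002, "dz": 0.03, "rx": 0, "ry": 0, "rz": -0.001, "claw": -1}, {"dx": 0.0005, "dy": -0.001, "dz": 0.03, "rx": 0, "ry": 0, "rz": -0.001, "claw": -1}, {"dx": 0, "dy": 0, "dz": 0.03, "rx": 0, "ry": 0, "rz": 0, "claw": -1}, {"dx": 0, "dy": 0, "dz": 0.015, "rx": 0, "ry": 0, "rz": 0, "claw": -1}, {"dx": 0, "dy": 0, "dz": 0, "rx": 0, "ry": 0, "rz": 0, "claw": -1}]}}

```text
t: 3.62
eef_pos: [484.8, 391.8, 40.6]
tcp_rot: [3.141, -0.008, 0.668]
ft_force: [0.3, 0.3, 0.2]
opening: 0.998
```

```bash
python3 plan.py 35 482.4 391.2 14 38.3
```

```text
now t=3.62 [484.8 391.8  40.6] [179.96  -0.47  38.25] F [0.3 0.3 0.2] op 0.998 [0.57 0.69 1.72 0.   0.72 1.48]
-> [482.4 391.2  14. ] 38.3 n 1
   {'dx': -0.0031, 'dy': -0.0013, 'dz': 0.0333, 'rx': 0.0005, 'ry': -0.0053, 'rz': -0.0005}
```

Request:
{"op": "arm_command", "data": {"steps": [{"dx": -0.003, "dy": -0.001, "dz": 0.02, "rx": 0, "ry": -0.005, "rz": 0, "claw": -1}, {"dx": 0, "dy": 0, "dz": 0.013, "rx": 0, "ry": 0, "rz": 0, "claw": -1}, {"dx": 0, "dy": 0, "dz": 0, "rx": 0, "ry": 0, "rz": 0, "claw": -1}]}}

```text
t: 4.0
eef_pos: [483.0, 391.4, 14.1]
tcp_rot: [3.141, -0.002, 0.668]
ft_force: [0.1, 0.4, -0.2]
opening: 1.001
```

```bash
python3 plan.py 35 482.4 391.2 14 38.3
```

```text
now t=4.00 [483.  391.4  14.1] [ 1.7995e+02 -1.2000e-01  3.8250e+01] F [ 0.1  0.4 -0.2] op 1.001 [ 0.58  0.73  1.73 -0.    0.68  1.48]
-> [482.4 391.2  14. ] 38.3 n 1
   {'dx': -0.0008, 'dy': -0.0003, 'dz': 0.0001, 'rx': 0.0006, 'ry': -0.0014, 'rz': -0.0005}
```

Request:
{"op": "arm_command", "data": {"steps": [{"dx": 0, "dy": 0, "dz": 0, "rx": 0, "ry": 0, "rz": 0, "claw": 1}, {"dx": 0, "dy": 0, "dz": 0, "rx": 0, "ry": 0, "rz": 0, "claw": 1}, {"dx": 0, "dy": 0, "dz": 0, "rx": 0, "ry": 0, "rz": 0, "claw": 1}, {"dx": 0, "dy": 0, "dz": 0, "rx": 0, "ry": 0, "rz": 0, "claw": 1}, {"dx": 0, "dy": 0, "dz": 0, "rx": 0, "ry": 0, "rz": 0, "claw": 1}, {"dx": 0, "dy": 0, "dz": 0, "rx": 0, "ry": 0, "rz": 0, "claw": 1}]}}

```text
t: 4.75
eef_pos: [483.4, 391.8, 15.2]
tcp_rot: [3.141, -0.004, 0.668]
ft_force: [-0.1, 0.7, -0.3]
opening: 0.524
```

```bash
python3 plan.py 40 483 391 130 38.3
```

```text
now t=4.75 [483.4 391.8  15.2] [179.95  -0.22  38.25] F [-0.1  0.7 -0.3] op 0.524 [ 0.58  0.73  1.73 -0.    0.68  1.48]
-> [483. 391. 130.] 38.3 n 3
   {'dx': -0.0002, 'dy': 0.0002, 'dz': -0.0478, 'rx': 0.0002, 'ry': -0.0008, 'rz': -0.0002}
   {'dx': -0.0002, 'dy': 0.0002, 'dz': -0.0478, 'rx': 0.0002, 'ry': -0.0008, 'rz': -0.0002}
   {'dx': -0.0003, 'dy': 0.0002, 'dz': -0.0478, 'rx': 0.0002, 'ry': -0.0008, 'rz': -0.0002}
```

Request:
{"op": "arm_command", "data": {"steps": [{"dx": 0, "dy": 0, "dz": -0.02, "rx": 0, "ry": 0, "rz": 0, "claw": 1}, {"dx": 0, "dy": 0, "dz": -0.045, "rx": 0, "ry": 0, "rz": 0, "claw": 1}, {"dx": 0, "dy": 0, "dz": -0.045, "rx": 0, "ry": 0, "rz": 0, "claw": 1}, {"dx": 0, "dy": 0, "dz": -0.03, "rx": 0, "ry": 0, "rz": 0, "claw": 1}]}}

```text
t: 5.25
eef_pos: [481.7, 390.6, 130.1]
tcp_rot: [3.141, 0.002, 0.668]
ft_force: [0.5, 0.2, -4.6]
opening: 0.523
```

```bash
python3 plan.py 45 506.5 152.7 130 -7.3
```

```text
now t=5.25 [481.7 390.6 130.1] [1.7997e+02 1.3000e-01 3.8250e+01] F [ 0.5  0.2 -4.6] op 0.523 [ 0.58  0.58  1.66 -0.    0.91  1.48]
-> [506.5 152.7 130. ] -7.3 n 6
   {'dx': -0.0266, 'dy': 0.0421, 'dz': 0.0001, 'rx': 0.0001, 'ry': 0.0002, 'rz': 0.0843}
   {'dx': -0.0208, 'dy': 0.0453, 'dz': 0.0001, 'rx': 0.0001, 'ry': 0.0002, 'rz': 0.0843}
   {'dx': -0.0147, 'dy': 0.0476, 'dz': 0.0001, 'rx': 0.0001, 'ry': 0.0002, 'rz': 0.0843}
   {'dx': -0.0082, 'dy': 0.0491, 'dz': 0.0, 'rx': 0.0001, 'ry': 0.0002, 'rz': 0.0843}
   {'dx': -0.0017, 'dy': 0.0498, 'dz': 0.0, 'rx': 0.0001, 'ry': 0.0002, 'rz': 0.0843}
   {'dx': 0.0049, 'dy': 0.0496, 'dz': 0.0, 'rx': 0.0001, 'ry': 0.0002, 'rz': 0.0843}
```

Request:
{"op": "arm_command", "data": {"steps": [{"dx": -0.026, "dy": 0.042, "dz": 0, "rx": 0, "ry": 0, "rz": 0.084, "claw": 1}, {"dx": -0.021, "dy": 0.045, "dz": 0, "rx": 0, "ry": 0, "rz": 0.084, "claw": 1}, {"dx": -0.015, "dy": 0.0475, "dz": 0, "rx": 0, "ry": 0, "rz": 0.084, "claw": 1}, {"dx": -0.008, "dy": 0.049, "dz": 0, "rx": 0, "ry": 0, "rz": 0.084, "claw": 1}, {"dx": -0.002, "dy": 0.04, "dz": 0, "rx": 0, "ry": 0, "rz": 0.084, "claw": 1}, {"dx": 0.003, "dy": 0.03, "dz": 0, "rx": 0, "ry": 0, "rz": 0.06, "claw": 1}, {"dx": 0, "dy": 0, "dz": 0, "rx": 0, "ry": 0, "rz": 0, "claw": 1}, {"dx": 0, "dy": 0, "dz": 0, "rx": 0, "ry": 0, "rz": 0, "claw": 1}]}}

```text
t: 6.25
eef_pos: [502.1, 170.8, 138.5]
tcp_rot: [-3.14, -0.005, -0.109]
ft_force: [0.1, -0.2, -5.4]
opening: 0.527
```

```bash
python3 plan.py 45 506.5 152.7 130 -7.3
```

```text
now t=6.25 [502.1 170.8 138.5] [-179.91   -0.28   -6.23] F [ 0.1 -0.2 -5.4] op 0.527 [ 0.2   0.45  1.88 -0.    0.81  1.88]
-> [506.5 152.7 130. ] -7.3 n 1
   {'dx': 0.0078, 'dy': 0.0219, 'dz': 0.0106, 'rx': -0.001, 'ry': -0.0031, 'rz': 0.0119}
```

Request:
{"op": "arm_command", "data": {"steps": [{"dx": 0.0075, "dy": 0.021, "dz": 0.01, "rx": 0, "ry": -0.003, "rz": 0.011, "claw": 1}, {"dx": 0, "dy": 0, "dz": 0, "rx": 0, "ry": 0, "rz": 0, "claw": 1}, {"dx": 0, "dy": 0, "dz": 0, "rx": 0, "ry": 0, "rz": 0, "claw": 1}]}}

```text
t: 6.62
eef_pos: [506.4, 153.7, 130.1]
tcp_rot: [-3.14, 0.0, -0.124]
ft_force: [-1.5, 0.3, -4.7]
opening: 0.524
```

```bash
python3 plan.py 45 506.5 152.7 85 -7.3;cat > look.py <<'E'
import sys
from h import *
tag,rx,ry,rz,hw=sys.argv[1],*map(float,sys.argv[2:6]); cams=sys.argv[6:] or ['side']
for n in cams:
    p,d=env.read_camera(n); im=p[:,:,::-1].copy(); np.save(f'pics/{n}{tag}.npy',d);cv2.imwrite(f'pics/{n}{tag}.png',im)
    c=w2p(n,[rx,ry,rz])[0].astype(int); h=int(hw); x,y=max(0,c[0]-h),max(0,c[1]-h)
    print(n,'crop origin',x,y,'scale',570//(2*h))
    cr=cv2.resize(im[y:y+2*h,x:x+2*h],None,fx=570//(2*h),fy=570//(2*h),interpolation=cv2.INTER_CUBIC)
    cv2.imwrite(f'pics/{n}{tag}c.png',cr)
E
python3 look.py 3 506 152 69 57 side top
```

```text
now t=6.62 [506.4 153.7 130.1] [-1.7991e+02  1.0000e-02 -7.0800e+00] F [-1.5  0.3 -4.7] op 0.524 [0.17 0.46 1.89 0.   0.79 1.86]
-> [506.5 152.7  85. ] -7.3 n 2
   {'dx': 0.0002, 'dy': 0.0006, 'dz': 0.0282, 'rx': -0.0005, 'ry': 0.0001, 'rz': 0.0012}
   {'dx': 0.0002, 'dy': 0.0006, 'dz': 0.0282, 'rx': -0.0005, 'ry': 0.0001, 'rz': 0.0012}
side crop origin 212 204 scale 5
top crop origin 156 168 scale 5
```

View pics/side3c.png

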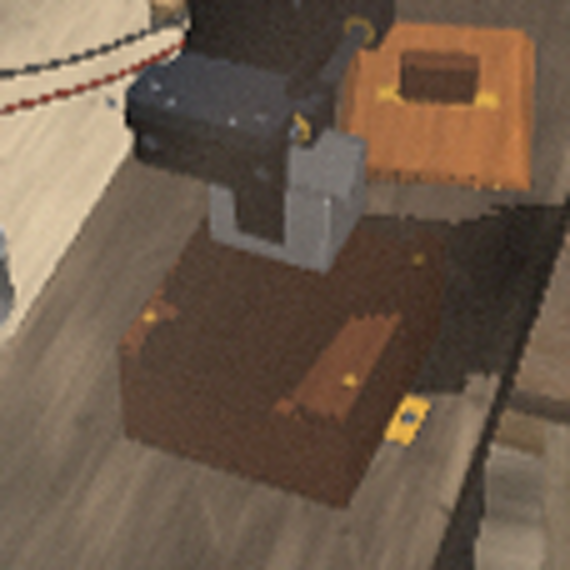

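View pics/top3c.png

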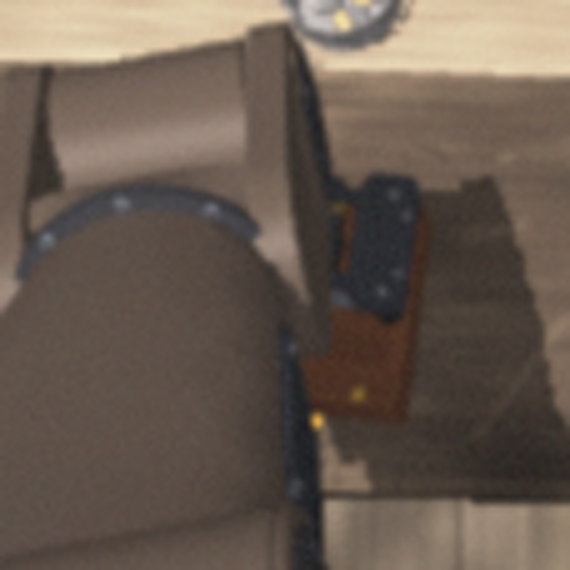

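Request:
{"op": "arm_command", "data": {"steps": [{"dx": 0, "dy": 0.001, "dz": 0.03, "rx": 0, "ry": 0, "rz": 0.002, "claw": 1}, {"dx": 0, "dy": 0, "dz": 0.03, "rx": 0, "ry": 0, "rz": 0, "claw": 1}, {"dx": 0, "dy": 0, "dz": 0.015, "rx": 0, "ry": 0, "rz": 0, "claw": 1}, {"dx": 0, "dy": 0, "dz": 0, "rx": 0, "ry": 0, "rz": 0, "claw": 1}, {"dx": 0, "dy": 0, "dz": 0, "rx": 0, "ry": 0, "rz": 0, "claw": 1}]}}

```text
t: 7.35
eef_pos: [507.2, 154.3, 70.0]
tcp_rot: [-3.139, -0.003, -0.125]
ft_force: [-0.3, -0.2, -4.2]
opening: 0.523
```

```bash
python3 plan.py 25 506.5 152.7 30 -7.3; python3 look.py 4 506 152 69 57 side
```

```text
now t=7.35 [507.2 154.3  70. ] [-1.7986e+02 -1.5000e-01 -7.1500e+00] F [-0.3 -0.2 -4.2] op 0.523 [0.17 0.56 1.93 0.   0.65 1.86]
-> [506.5 152.7  30. ] -7.3 n 2
   {'dx': -0.0004, 'dy': 0.0011, 'dz': 0.025, 'rx': -0.0008, 'ry': -0.0008, 'rz': 0.0009}
   {'dx': -0.0003, 'dy': 0.0011, 'dz': 0.025, 'rx': -0.0008, 'ry': -0.0008, 'rz': 0.0009}
side crop origin 212 204 scale 5
```

View pics/side4c.png

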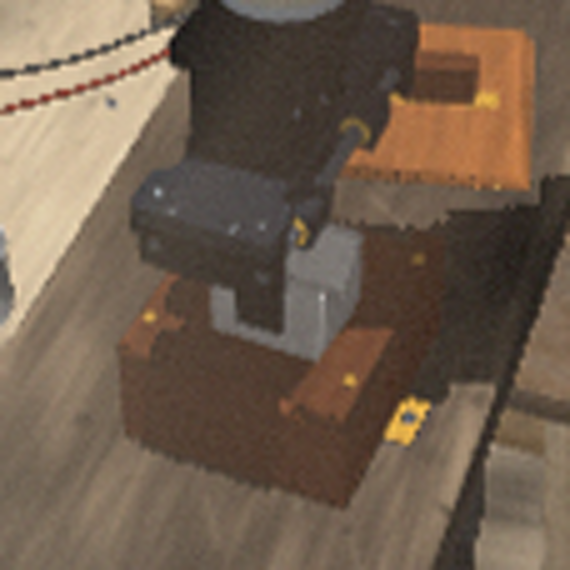

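```bash
cat > over.py <<'E'
import sys
from h import *
n,png,x,y,yaw,out,ox,oy=sys.argv[1],sys.argv[2],*map(float,sys.argv[3:6]),sys.argv[6],int(sys.argv[7]),int(sys.argv[8])
im=cv2.imread(png)[oy:oy+114,ox:ox+114]; im=cv2.resize(im,None,fx=6,fy=6,interpolation=cv2.INTER_CUBIC)[:600]
Rz=R.from_euler('z',yaw,degrees=True)
def L(pts,col,closed=True,rot=Rz,o=(x,y,0)):
    q=w2p(n,rot.apply(np.array(pts,float))+np.array(o)); q=((q-[ox,oy]+.5)*6).round().astype(np.int32)
    cv2.polylines(im,[q],closed,col,1,cv2.LINE_AA)
L([(-66,-60,69),(66,-60,69),(66,-30.9,69),(-66,-44.1,69)],(0,255,255))
L([(-66,60,69),(66,60,69),(66,30.9,69),(-66,44.1,69)],(0,255,255))
L([(-58,-35,57),(58,-35,57),(58,35,57),(-58,35,57)],(0,255,0))
L([(-66,-60,0),(66,-60,0),(66,60,0),(-66,60,0)],(255,255,0))
if len(sys.argv)>9:
    T=list(map(float,sys.argv[9:13])); rb=R.from_euler('z',T[3],degrees=True)
    for z in(0,45): L([(-30,-25,z),(30,-25,z),(30,25,z),(-30,25,z)],(255,0,255),rot=rb,o=T[:3])
cv2.imwrite(out,im)
E
python3 over.py side pics/side4.png 506.5 152.7 82.7 pics/ov4.png 212 204 507.2 154.3 54.8 -7.15
python3 over.py side pics/side0.png 506.5 152.7 82.7 pics/ov0.png 212 204
```

```text
(no output)
```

View pics/ov4.png

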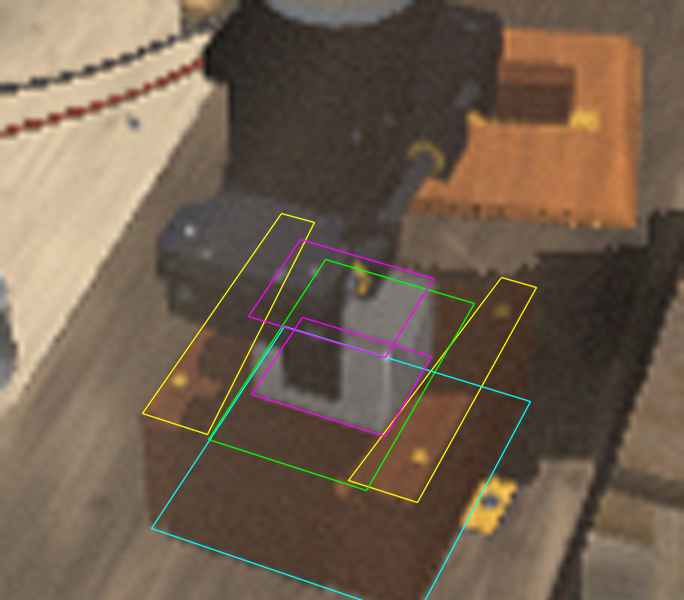

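View pics/ov0.png

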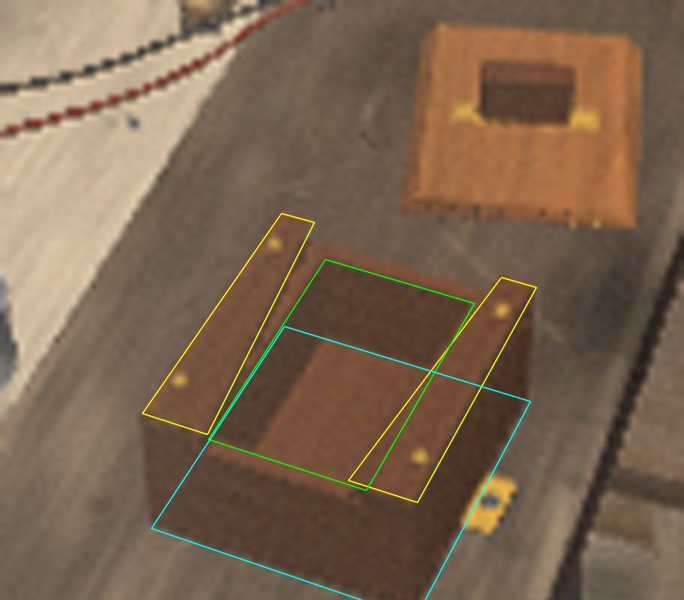

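Request:
{"op": "arm_command", "data": {"steps": [{"dx": -0.001, "dy": 0.002, "dz": 0.025, "rx": 0, "ry": 0, "rz": 0.001, "claw": 1}, {"dx": 0, "dy": 0, "dz": 0.02, "rx": 0, "ry": 0, "rz": 0, "claw": 1}, {"dx": 0, "dy": 0, "dz": 0.01, "rx": 0, "ry": 0, "rz": 0, "claw": 1}, {"dx": 0, "dy": 0, "dz": 0, "rx": 0, "ry": 0, "rz": 0, "claw": 1}]}}

```text
t: 7.9
eef_pos: [507.8, 153.2, 26.7]
tcp_rot: [-3.138, -0.007, -0.126]
ft_force: [-0.0, 0.4, -3.7]
opening: 0.524
```

```bash
python3 plan.py 25 506.5 152.7 23 -7.3
```

```text
now t=7.90 [507.8 153.2  26.7] [-179.78   -0.38   -7.23] F [-0.   0.4 -3.7] op 0.524 [0.17 0.63 1.96 0.   0.54 1.86]
-> [506.5 152.7  23. ] -7.3 n 1
   {'dx': -0.0016, 'dy': 0.0009, 'dz': 0.0046, 'rx': -0.0024, 'ry': -0.0043, 'rz': 0.0008}
```

Request:
{"op": "arm_command", "data": {"steps": [{"dx": -0.001, "dy": 0, "dz": 0.002, "rx": -0.002, "ry": -0.004, "rz": 0.001, "claw": 1}, {"dx": 0, "dy": 0, "dz": 0.002, "rx": 0, "ry": 0, "rz": 0, "claw": 1}, {"dx": 0, "dy": 0, "dz": 0, "rx": 0, "ry": 0, "rz": 0, "claw": 1}]}}

```text
t: 8.28
eef_pos: [507.7, 153.5, 24.3]
tcp_rot: [-3.141, -0.002, -0.128]
ft_force: [0.7, -0.7, -4.0]
opening: 0.52
```

Request:
{"op": "arm_command", "data": {"steps": [{"dx": 0, "dy": 0, "dz": 0.0015, "rx": 0, "ry": 0, "rz": 0, "claw": 1}, {"dx": 0, "dy": 0, "dz": 0.0005, "rx": 0, "ry": 0, "rz": 0, "claw": 1}]}}

```text
t: 8.52
eef_pos: [507.8, 153.5, 23.1]
tcp_rot: [-3.141, -0.002, -0.128]
ft_force: [-2.0, 0.0, 4.4]
opening: 0.523
```

Contact with the floor: Fz went from -4 to +4.4. Now I'll release by a small opening and rise.

Request:
{"op": "arm_command", "data": {"steps": [{"dx": 0, "dy": 0, "dz": 0, "rx": 0, "ry": 0, "rz": 0, "claw": -0.25}, {"dx": 0, "dy": 0, "dz": 0, "rx": 0, "ry": 0, "rz": 0, "claw": -0.25}, {"dx": 0, "dy": 0, "dz": -0.01, "rx": 0, "ry": 0, "rz": 0, "claw": -0.25}, {"dx": 0, "dy": 0, "dz": -0.03, "rx": 0, "ry": 0, "rz": 0, "claw": -0.25}, {"dx": 0, "dy": 0, "dz": -0.05, "rx": 0, "ry": 0, "rz": 0, "claw": -0.25}, {"dx": 0, "dy": 0, "dz": -0.05, "rx": 0, "ry": 0, "rz": 0, "claw": -0.25}, {"dx": 0, "dy": 0, "dz": -0.05, "rx": 0, "ry": 0, "rz": 0, "claw": -0.25}, {"dx": 0, "dy": 0, "dz": -0.02, "rx": 0, "ry": 0, "rz": 0, "claw": -1}]}}

```text
t: 9.52
eef_pos: [507.3, 153.3, 198.6]
tcp_rot: [-3.14, -0.003, -0.128]
ft_force: [-0.6, 0.4, -0.4]
opening: 0.687
```

```bash
python3 plan.py 58 509 -364.5 150 26.2
```

```text
now t=9.53 [507.3 153.3 198.6] [-179.92   -0.18   -7.33] F [-0.6  0.4 -0.4] op 0.687 [0.17 0.37 1.81 0.   0.95 1.87]
-> [ 509.  -364.5  150. ] 26.2 n 9
   {'dx': 0.0094, 'dy': 0.0713, 'dz': 0.0067, 'rx': -0.0, 'ry': -0.0002, 'rz': -0.0414}
   {'dx': 0.0047, 'dy': 0.0718, 'dz': 0.0067, 'rx': -0.0, 'ry': -0.0002, 'rz': -0.0414}
   {'dx': 0.0001, 'dy': 0.0719, 'dz': 0.0067, 'rx': -0.0, 'ry': -0.0002, 'rz': -0.0414}
   {'dx': -0.0046, 'dy': 0.0718, 'dz': 0.0067, 'rx': -0.0, 'ry': -0.0002, 'rz': -0.0414}
   {'dx': -0.0093, 'dy': 0.0713, 'dz': 0.0067, 'rx': -0.0, 'ry': -0.0002, 'rz': -0.0414}
   {'dx': -0.0139, 'dy': 0.0706, 'dz': 0.0067, 'rx': -0.0, 'ry': -0.0002, 'rz': -0.0414}
   {'dx': -0.0184, 'dy': 0.0695, 'dz': 0.0067, 'rx': -0.0, 'ry': -0.0002, 'rz': -0.0414}
   {'dx': -0.0229, 'dy': 0.0682, 'dz': 0.0067, 'rx': -0.0, 'ry': -0.0002, 'rz': -0.0414}
   {'dx': -0.0273, 'dy': 0.0665, 'dz': 0.0067, 'rx': -0.0, 'ry': -0.0002, 'rz': -0.0414}
```

Request:
{"op": "arm_command", "data": {"steps": [{"dx": 0.009, "dy": 0.071, "dz": 0.005, "rx": 0, "ry": 0, "rz": -0.041, "claw": -0.2}, {"dx": 0.0045, "dy": 0.072, "dz": 0.005, "rx": 0, "ry": 0, "rz": -0.041, "claw": -0.2}, {"dx": 0, "dy": 0.072, "dz": 0.005, "rx": 0, "ry": 0, "rz": -0.041, "claw": -0.2}, {"dx": -0.0045, "dy": 0.072, "dz": 0.005, "rx": 0, "ry": 0, "rz": -0.041, "claw": -0.2}, {"dx": -0.009, "dy": 0.071, "dz": 0.005, "rx": 0, "ry": 0, "rz": -0.041, "claw": -0.2}, {"dx": -0.014, "dy": 0.07, "dz": 0.005, "rx": 0, "ry": 0, "rz": -0.041, "claw": -0.2}, {"dx": -0.018, "dy": 0.068, "dz": 0.005, "rx": 0, "ry": 0, "rz": -0.041, "claw": -0.2}, {"dx": -0.02, "dy": 0.045, "dz": 0.005, "rx": 0, "ry": 0, "rz": -0.041, "claw": -0.2}, {"dx": -0.01, "dy": 0.02, "dz": 0, "rx": 0, "ry": 0, "rz": -0.02, "claw": -0.2}, {"dx": 0, "dy": 0, "dz": 0, "rx": 0, "ry": 0, "rz": 0, "claw": -0.2}]}}

```text
t: 10.78
eef_pos: [506.8, -319.0, 173.4]
tcp_rot: [3.134, -0.013, 0.439]
ft_force: [-0.1, 0.6, 0.4]
opening: 0.602
```

```bash
python3 plan.py 58 509 -364.5 120 26.2; python3 look.py 5 509 -364 42 47 side top;  python3 look.py 6 506 152 69 57 side
```

```text
now t=10.78 [ 506.8 -319.   173.4] [179.58  -0.75  25.15] F [-0.1  0.6  0.4] op 0.602 [-0.68  0.49  1.68  0.01  0.96  0.45]
-> [ 509.  -364.5  120. ] 26.2 n 2
   {'dx': -0.0113, 'dy': 0.0261, 'dz': 0.0334, 'rx': 0.0024, 'ry': -0.0042, 'rz': -0.0058}
   {'dx': -0.0113, 'dy': 0.0261, 'dz': 0.0334, 'rx': 0.0024, 'ry': -0.0042, 'rz': -0.0058}
side crop origin 263 118 scale 6
top crop origin 348 176 scale 6
side crop origin 212 204 scale 5
```

View pics/side5c.png

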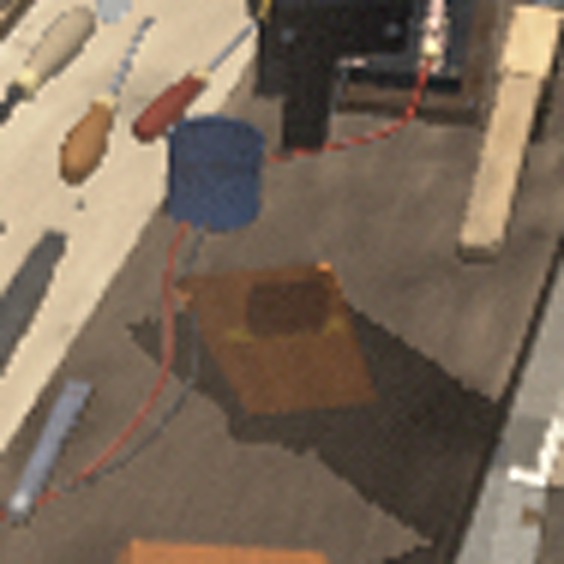

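View pics/top5.png

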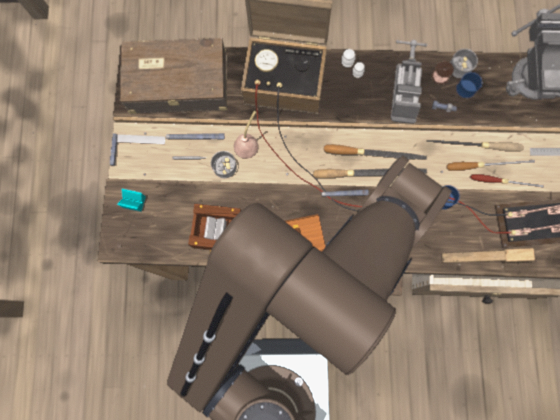

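View pics/side6c.png

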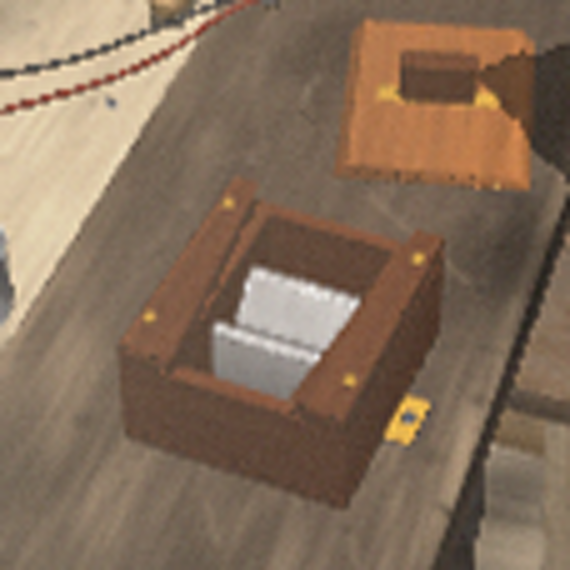

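The block sits upright in the case, vee up. Next I'll check the lid pose with an overlay.

```bash
cat > lid.py <<'E'
import sys
from h import *
n,png,x,y,z,yaw,out,h=sys.argv[1],sys.argv[2],*map(float,sys.argv[3:7]),sys.argv[7],int(sys.argv[8])
c=w2p(n,[x,y,20])[0].astype(int); ox,oy=max(c[0]-h,0),max(c[1]-h,0); s=570//(2*h)
im=cv2.resize(cv2.imread(png)[oy:oy+2*h,ox:ox+2*h],None,fx=s,fy=s,interpolation=cv2.INTER_CUBIC)
Rz=R.from_euler('z',yaw,degrees=True)
def L(p,col):
    q=w2p(n,Rz.apply(np.array(p,float))+[x,y,z]); q=((q-[ox,oy]+.5)*s).round().astype(np.int32); cv2.polylines(im,[q],True,col,1,cv2.LINE_AA)
L([(-72,-51.7,0),(66,-37.9,0),(66,37.9,0),(-72,51.7,0)],(255,255,0))
L([(-72,-44.7,12),(66,-30.9,12),(66,30.9,12),(-72,44.7,12)],(0,255,255))
for zz in(12,42): L([(-8,-23,zz),(8,-23,zz),(8,23,zz),(-8,23,zz)],(0,255,0))
cv2.imwrite(out,im)
E
python3 lid.py side pics/side0.png 509 -364.5 0 116.2 pics/l1.png 35;python3 lid.py top pics/top0.png 509 -364.5 0 116.2 pics/l2.png 35
```

```text
(no output)
```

View pics/l1.png

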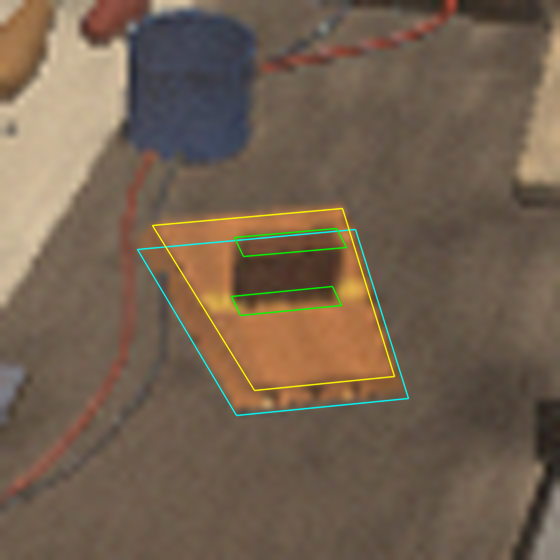

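View pics/l2.png

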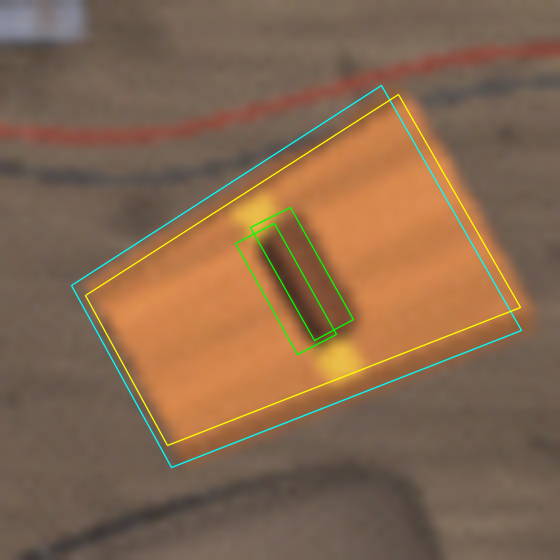

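Request:
{"op": "arm_command", "data": {"steps": [{"dx": -0.011, "dy": 0.026, "dz": 0.033, "rx": 0.0024, "ry": -0.004, "rz": -0.006, "claw": -0.2}, {"dx": -0.012, "dy": 0.026, "dz": 0.033, "rx": 0.002, "ry": -0.004, "rz": -0.006, "claw": -0.2}, {"dx": 0, "dy": 0, "dz": 0, "rx": 0, "ry": 0, "rz": 0, "claw": -0.2}, {"dx": 0, "dy": 0, "dz": 0, "rx": 0, "ry": 0, "rz": 0, "claw": -0.2}]}}

```text
t: 11.42
eef_pos: [510.9, -359.0, 122.0]
tcp_rot: [3.14, -0.002, 0.463]
ft_force: [-0.4, 1.4, 0.3]
opening: 0.603
```

```bash
python3 plan.py 58 508.5 -366 60 26.2; python3 look.py 7 509 -364 42 35 side
```

```text
now t=11.43 [ 510.9 -359.   122. ] [ 1.7989e+02 -9.0000e-02  2.6550e+01] F [-0.4  1.4  0.3] op 0.603 [-0.72  0.59  1.66  0.    0.89  0.39]
-> [ 508.5 -366.    60. ] 26.2 n 2
   {'dx': -0.0034, 'dy': 0.0031, 'dz': 0.0388, 'rx': 0.0006, 'ry': -0.0005, 'rz': 0.0019}
   {'dx': -0.0033, 'dy': 0.0032, 'dz': 0.0388, 'rx': 0.0006, 'ry': -0.0005, 'rz': 0.0019}
side crop origin 275 130 scale 8
```

View pics/side7c.png

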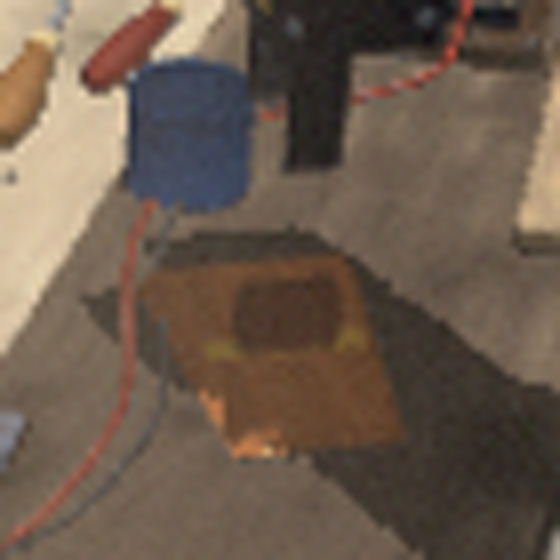

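Request:
{"op": "arm_command", "data": {"steps": [{"dx": -0.003, "dy": 0.003, "dz": 0.038, "rx": 0, "ry": 0, "rz": 0.002, "claw": -0.2}, {"dx": -0.003, "dy": 0.003, "dz": 0.035, "rx": 0, "ry": 0, "rz": 0.002, "claw": -0.2}, {"dx": 0, "dy": 0, "dz": 0.015, "rx": 0, "ry": 0, "rz": 0, "claw": -0.2}, {"dx": 0, "dy": 0, "dz": 0, "rx": 0, "ry": 0, "rz": 0, "claw": -0.2}]}}

```text
t: 11.98
eef_pos: [511.2, -363.7, 55.0]
tcp_rot: [3.134, -0.004, 0.459]
ft_force: [0.2, -0.5, -0.0]
opening: 0.601
```

```bash
python3 plan.py 58 508.5 -366 17 26.2; python3 look.py 8 509 -364 42 35 side
```

```text
now t=11.97 [ 511.2 -363.7   55. ] [179.55  -0.25  26.32] F [ 0.2 -0.5 -0. ] op 0.601 [-0.72  0.68  1.7   0.    0.75  0.39]
-> [ 508.5 -366.    17. ] 26.2 n 1
   {'dx': -0.0045, 'dy': 0.0008, 'dz': 0.0475, 'rx': 0.005, 'ry': -0.0028, 'rz': 0.0014}
side crop origin 275 130 scale 8
```

View pics/side8c.png

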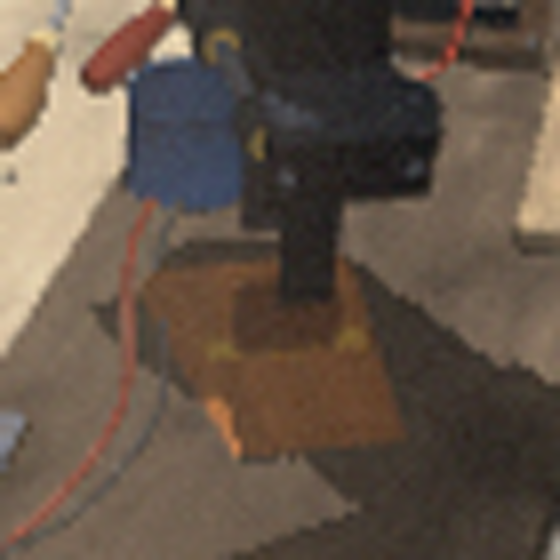

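Request:
{"op": "arm_command", "data": {"steps": [{"dx": -0.003, "dy": 0.001, "dz": 0.028, "rx": 0.005, "ry": -0.003, "rz": 0.001, "claw": -0.2}, {"dx": -0.002, "dy": 0, "dz": 0.017, "rx": 0, "ry": 0, "rz": 0, "claw": -0.2}, {"dx": 0, "dy": 0, "dz": 0, "rx": 0, "ry": 0, "rz": 0, "claw": -0.2}, {"dx": 0, "dy": 0, "dz": 0, "rx": 0, "ry": 0, "rz": 0, "claw": -0.2}]}}

```text
t: 12.52
eef_pos: [508.8, -367.0, 18.9]
tcp_rot: [3.139, -0.001, 0.458]
ft_force: [0.6, -0.3, 0.6]
opening: 0.6
```

```bash
python3 plan.py 58 508.5 -366 16 26.2; python3 look.py 9 509 -364 42 35 side
```

```text
now t=12.53 [ 508.8 -367.    18.9] [ 1.7986e+02 -4.0000e-02  2.6230e+01] F [ 0.6 -0.3  0.6] op 0.6 [-0.73  0.73  1.71 -0.    0.7   0.38]
-> [ 508.5 -366.    16. ] 26.2 n 1
   {'dx': 0.0002, 'dy': -0.0013, 'dz': 0.0036, 'rx': 0.0016, 'ry': -0.0004, 'rz': 0.0004}
side crop origin 275 130 scale 8
```

View pics/side9c.png

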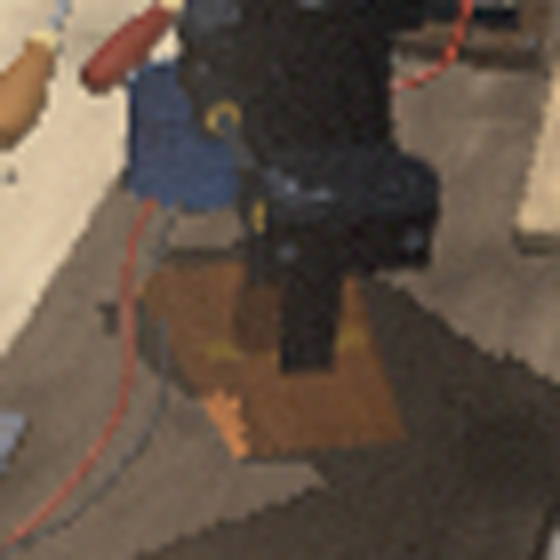

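Request:
{"op": "arm_command", "data": {"steps": [{"dx": -0.001, "dy": 0, "dz": 0.0035, "rx": 0.001, "ry": 0, "rz": 0, "claw": -0.2}, {"dx": 0, "dy": 0, "dz": 0.001, "rx": 0, "ry": 0, "rz": 0, "claw": -0.2}, {"dx": 0, "dy": 0, "dz": 0, "rx": 0, "ry": 0, "rz": 0, "claw": 0.5}, {"dx": 0, "dy": 0, "dz": 0, "rx": 0, "ry": 0, "rz": 0, "claw": 1}, {"dx": 0, "dy": 0, "dz": 0, "rx": 0, "ry": 0, "rz": 0, "claw": 1}, {"dx": 0, "dy": 0, "dz": 0, "rx": 0, "ry": 0, "rz": 0, "claw": 1}, {"dx": 0, "dy": 0, "dz": 0, "rx": 0, "ry": 0, "rz": 0, "claw": 1}]}}

```text
t: 13.45
eef_pos: [508.4, -367.6, 16.1]
tcp_rot: [3.139, -0.001, 0.458]
ft_force: [-0.3, -0.2, -0.3]
opening: 0.167
```

Request:
{"op": "arm_command", "data": {"steps": [{"dx": 0, "dy": 0, "dz": -0.02, "rx": 0, "ry": 0, "rz": 0, "claw": 1}, {"dx": 0, "dy": 0, "dz": -0.045, "rx": 0, "ry": 0, "rz": 0, "claw": 1}, {"dx": 0, "dy": 0, "dz": -0.045, "rx": 0, "ry": 0, "rz": 0, "claw": 1}, {"dx": 0, "dy": 0, "dz": -0.03, "rx": 0, "ry": 0, "rz": 0, "claw": 1}, {"dx": 0, "dy": 0, "dz": 0, "rx": 0, "ry": 0, "rz": 0, "claw": 1}]}}

```text
t: 14.08
eef_pos: [507.9, -367.1, 134.5]
tcp_rot: [3.139, -0.001, 0.458]
ft_force: [0.2, -0.1, -2.4]
opening: 0.161
```

```bash
python3 plan.py 45 487.4 3.9 140 -7.3
```

```text
now t=14.07 [ 507.9 -367.1  134.5] [ 1.7987e+02 -7.0000e-02  2.6240e+01] F [ 0.2 -0.1 -2.4] op 0.161 [-0.73  0.58  1.64  0.    0.92  0.38]
-> [487.4   3.9 140. ] -7.3 n 9
   {'dx': 0.0202, 'dy': -0.0475, 'dz': -0.0008, 'rx': 0.0001, 'ry': -0.0001, 'rz': 0.0414}
   {'dx': 0.0171, 'dy': -0.0487, 'dz': -0.0008, 'rx': 0.0001, 'ry': -0.0001, 'rz': 0.0414}
   {'dx': 0.0139, 'dy': -0.0497, 'dz': -0.0008, 'rx': 0.0001, 'ry': -0.0001, 'rz': 0.0414}
   {'dx': 0.0106, 'dy': -0.0505, 'dz': -0.0008, 'rx': 0.0001, 'ry': -0.0001, 'rz': 0.0414}
   {'dx': 0.0073, 'dy': -0.0511, 'dz': -0.0008, 'rx': 0.0001, 'ry': -0.0001, 'rz': 0.0414}
   {'dx': 0.004, 'dy': -0.0515, 'dz': -0.0008, 'rx': 0.0001, 'ry': -0.0001, 'rz': 0.0414}
   {'dx': 0.0006, 'dy': -0.0516, 'dz': -0.0008, 'rx': 0.0001, 'ry': -0.0001, 'rz': 0.0414}
   {'dx': -0.0027, 'dy': -0.0515, 'dz': -0.0008, 'rx': 0.0001, 'ry': -0.0001, 'rz': 0.0414}
   {'dx': -0.0061, 'dy': -0.0513, 'dz': -0.0008, 'rx': 0.0001, 'ry': -0.0001, 'rz': 0.0414}
```

Request:
{"op": "arm_command", "data": {"steps": [{"dx": 0.02, "dy": -0.047, "dz": -0.002, "rx": 0, "ry": 0, "rz": 0.041, "claw": 1}, {"dx": 0.017, "dy": -0.049, "dz": -0.001, "rx": 0, "ry": 0, "rz": 0.041, "claw": 1}, {"dx": 0.014, "dy": -0.05, "dz": -0.001, "rx": 0, "ry": 0, "rz": 0.041, "claw": 1}, {"dx": 0.0105, "dy": -0.0505, "dz": -0.001, "rx": 0, "ry": 0, "rz": 0.041, "claw": 1}, {"dx": 0.007, "dy": -0.051, "dz": -0.001, "rx": 0, "ry": 0, "rz": 0.041, "claw": 1}, {"dx": 0.004, "dy": -0.0515, "dz": 0, "rx": 0, "ry": 0, "rz": 0.041, "claw": 1}, {"dx": 0, "dy": -0.045, "dz": 0, "rx": 0, "ry": 0, "rz": 0.041, "claw": 1}, {"dx": -0.002, "dy": -0.03, "dz": 0, "rx": 0, "ry": 0, "rz": 0.041, "claw": 1}, {"dx": 0, "dy": 0, "dz": 0, "rx": 0, "ry": 0, "rz": 0, "claw": 1}, {"dx": 0, "dy": 0, "dz": 0, "rx": 0, "ry": 0, "rz": 0, "claw": 1}]}}

```text
t: 15.32
eef_pos: [486.1, -49.9, 132.7]
tcp_rot: [-3.14, 0.007, -0.074]
ft_force: [1.3, 0.8, -0.9]
opening: 0.169
```

```bash
python3 plan.py 30 487.4 3.9 100 -7.3
```

```text
now t=15.32 [486.1 -49.9 132.7] [-179.91    0.41   -4.22] F [ 1.3  0.8 -0.9] op 0.169 [-0.24  0.41  1.97  0.    0.76  1.41]
-> [487.4   3.9 100. ] -7.3 n 3
   {'dx': -0.001, 'dy': -0.0224, 'dz': 0.0137, 'rx': -0.0003, 'ry': 0.0015, 'rz': 0.0114}
   {'dx': -0.0015, 'dy': -0.0224, 'dz': 0.0137, 'rx': -0.0003, 'ry': 0.0015, 'rz': 0.0114}
   {'dx': -0.0019, 'dy': -0.0223, 'dz': 0.0137, 'rx': -0.0003, 'ry': 0.0015, 'rz': 0.0114}
```

Request:
{"op": "arm_command", "data": {"steps": [{"dx": -0.001, "dy": -0.0225, "dz": 0.012, "rx": 0, "ry": 0.001, "rz": 0.011, "claw": 1}, {"dx": -0.001, "dy": -0.0225, "dz": 0.014, "rx": 0, "ry": 0.001, "rz": 0.011, "claw": 1}, {"dx": -0.002, "dy": -0.018, "dz": 0.014, "rx": 0, "ry": 0.001, "rz": 0.011, "claw": 1}, {"dx": 0, "dy": 0, "dz": 0, "rx": 0, "ry": 0, "rz": 0, "claw": 1}, {"dx": 0, "dy": 0, "dz": 0, "rx": 0, "ry": 0, "rz": 0, "claw": 1}]}}

```text
t: 15.95
eef_pos: [488.3, -3.0, 99.4]
tcp_rot: [-3.141, 0.002, -0.128]
ft_force: [0.3, -0.2, -0.8]
opening: 0.166
```

```bash
python3 plan.py 30 487.4 3.9 76 -7.3;  python3 look.py 10 500 90 69 57 side; python3 look.py 10t 500 90 69 40 top
```

```text
now t=15.95 [488.3  -3.   99.4] [-1.7995e+02  1.3000e-01 -7.3200e+00] F [ 0.3 -0.2 -0.8] op 0.166 [-0.14  0.47  2.01  0.    0.67  1.56]
-> [487.4   3.9  76. ] -7.3 n 1
   {'dx': -0.0021, 'dy': -0.0084, 'dz': 0.0293, 'rx': -0.0006, 'ry': 0.0015, 'rz': -0.0002}
side crop origin 221 188 scale 5
top crop origin 195 187 scale 7
```

View pics/side10c.png

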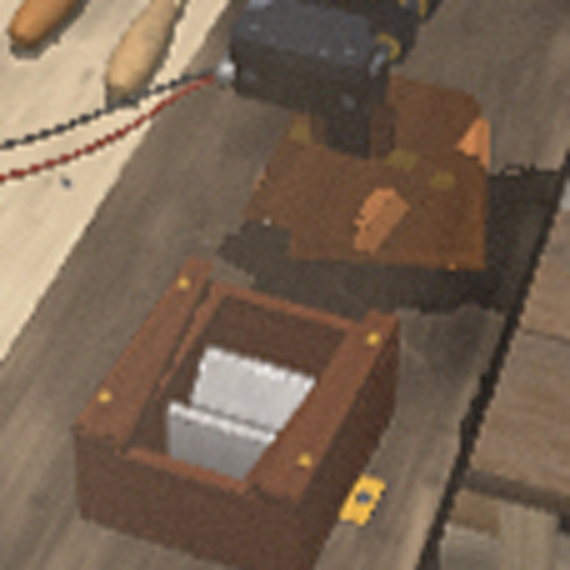

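View pics/top10tc.png

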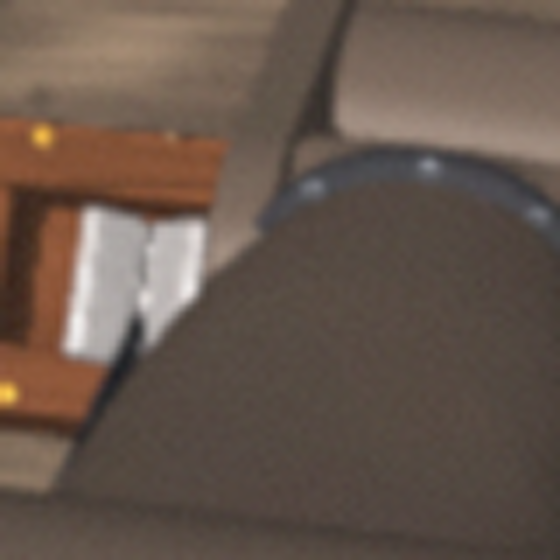

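```bash
python3 - <<'E'
s=open('lid.py').read().replace("w2p(n,[x,y,20])","w2p(n,[x,y,z+10])"); open('lid.py','w').write(s)
E
python3 lid.py side pics/side10.png 488.3 -3 83.3 82.7 pics/l3.png 47
```

```text
(no output)
```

View pics/l3.png

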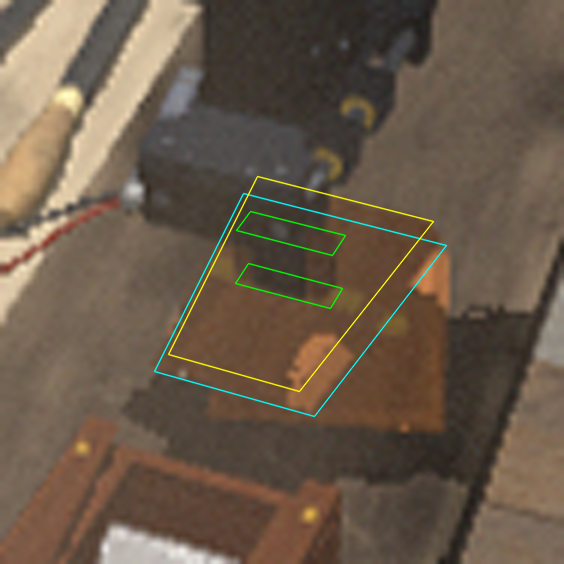

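```bash
python3 - <<'E'
import cv2,numpy as np
im=cv2.imread('pics/side10.png')
c=w=im[190:270,255:345]; c=np.clip(c.astype(float)*1.9,0,255).astype(np.uint8)
cv2.imwrite('pics/z.png',cv2.resize(c,None,fx=7,fy=7,interpolation=cv2.INTER_CUBIC))
E
sed 's/im=cv2.resize(cv2.imread(png)/im=cv2.resize(np.clip(cv2.imread(png)*1.9,0,255).astype(np.uint8)/' lid.py > lid2.py
python3 lid2.py side pics/side10.png 490.8 -3 83.3 82.7 pics/l4.png 35
```

```text
(no output)
```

View pics/z.png

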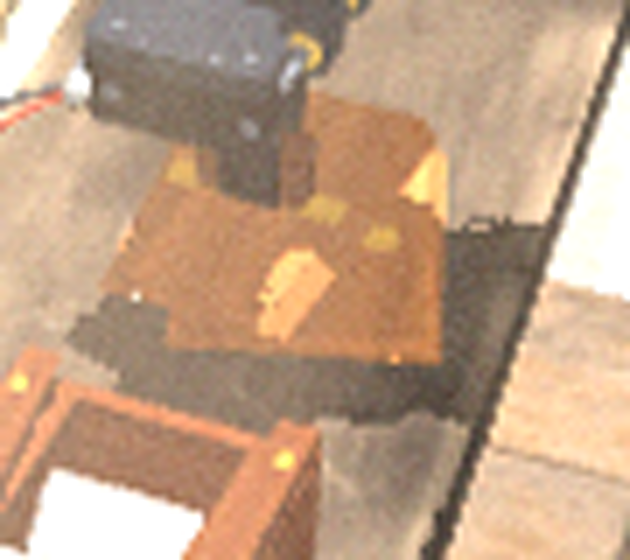

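View pics/l4.png

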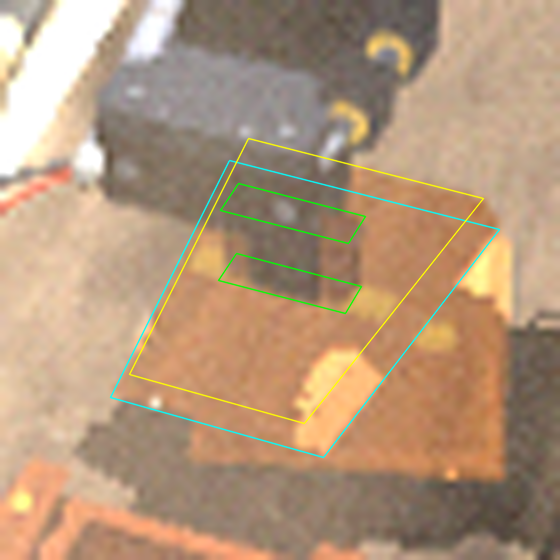

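Request:
{"op": "arm_command", "data": {"steps": [{"dx": -0.004, "dy": -0.004, "dz": 0.016, "rx": 0, "ry": 0.001, "rz": 0, "claw": 1}, {"dx": -0.001, "dy": 0, "dz": 0.014, "rx": 0, "ry": 0, "rz": 0, "claw": 1}, {"dx": 0, "dy": 0, "dz": 0, "rx": 0, "ry": 0, "rz": 0, "claw": 1}, {"dx": 0, "dy": 0, "dz": 0, "rx": 0, "ry": 0, "rz": 0, "claw": 1}]}}

```text
t: 16.55
eef_pos: [485.6, -0.9, 76.0]
tcp_rot: [-3.141, -0.002, -0.129]
ft_force: [0.1, 0.3, -1.5]
opening: 0.168
```

```bash
python3 plan.py 30 484.9 3.9 74.6 -7.3;  python3 look.py 11 500 90 69 57 side
```

```text
now t=16.55 [485.6  -0.9  76. ] [-1.7996e+02 -1.1000e-01 -7.4100e+00] F [ 0.1  0.3 -1.5] op 0.168 [-0.14  0.5   2.04  0.    0.6   1.56]
-> [484.9   3.9  74.6] -7.3 n 1
   {'dx': -0.0016, 'dy': -0.0059, 'dz': 0.0017, 'rx': -0.0005, 'ry': -0.0013, 'rz': -0.0012}
side crop origin 221 188 scale 5
```

View pics/side11c.png

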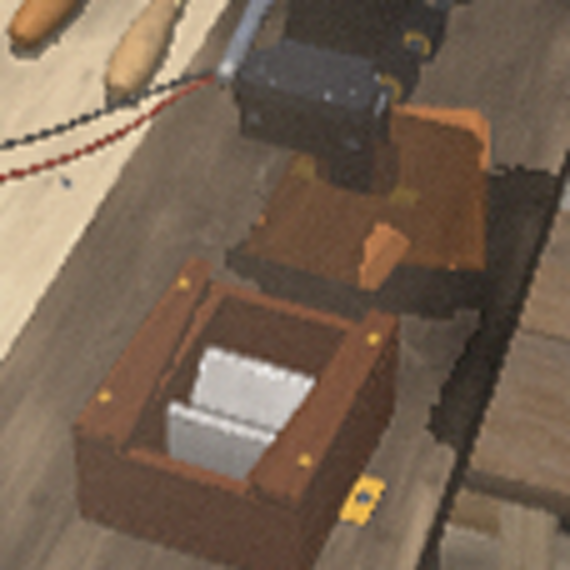

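Request:
{"op": "arm_command", "data": {"steps": [{"dx": -0.0005, "dy": -0.02, "dz": 0.0015, "rx": 0, "ry": -0.001, "rz": -0.001, "claw": 1}, {"dx": 0, "dy": -0.025, "dz": 0, "rx": 0, "ry": 0, "rz": 0, "claw": 1}, {"dx": 0, "dy": -0.025, "dz": 0, "rx": 0, "ry": 0, "rz": 0, "claw": 1}, {"dx": 0, "dy": -0.01, "dz": 0, "rx": 0, "ry": 0, "rz": 0, "claw": 1}, {"dx": 0, "dy": 0, "dz": 0, "rx": 0, "ry": 0, "rz": 0, "claw": 1}]}}

```text
t: 17.23
eef_pos: [494.3, 67.2, 75.7]
tcp_rot: [-3.141, -0.002, -0.127]
ft_force: [0.8, -0.1, -1.6]
opening: 0.168
```

```bash
python3 plan.py 25 501.2 130.9 74.1 -7.3;  python3 look.py 12 500 110 69 47 side; python3 look.py 12t 500 110 69 40 top
```

```text
now t=17.23 [494.3  67.2  75.7] [-1.7994e+02 -1.2000e-01 -7.2800e+00] F [ 0.8 -0.1 -1.6] op 0.168 [0.   0.52 2.   0.   0.62 1.7 ]
-> [501.2 130.9  74.1] -7.3 n 3
   {'dx': -0.0005, 'dy': -0.0267, 'dz': 0.0007, 'rx': -0.0002, 'ry': -0.0004, 'rz': 0.0001}
   {'dx': -0.0005, 'dy': -0.0267, 'dz': 0.0007, 'rx': -0.0002, 'ry': -0.0004, 'rz': 0.0001}
   {'dx': -0.0005, 'dy': -0.0267, 'dz': 0.0007, 'rx': -0.0002, 'ry': -0.0004, 'rz': 0.0001}
side crop origin 229 203 scale 6
top crop origin 188 187 scale 7
```

View pics/side12c.png

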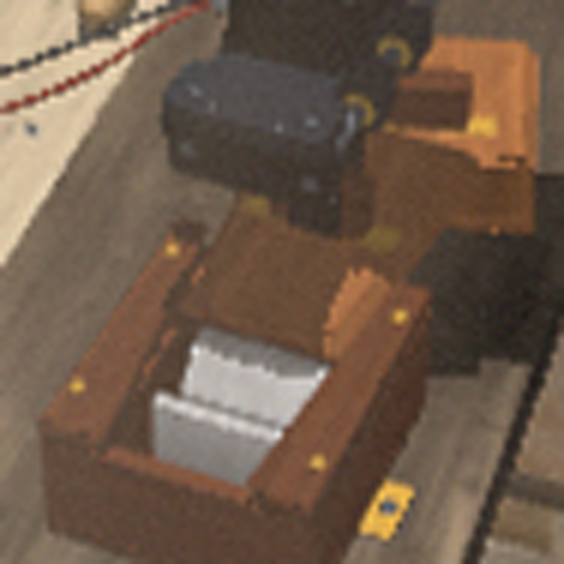

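View pics/top12tc.png

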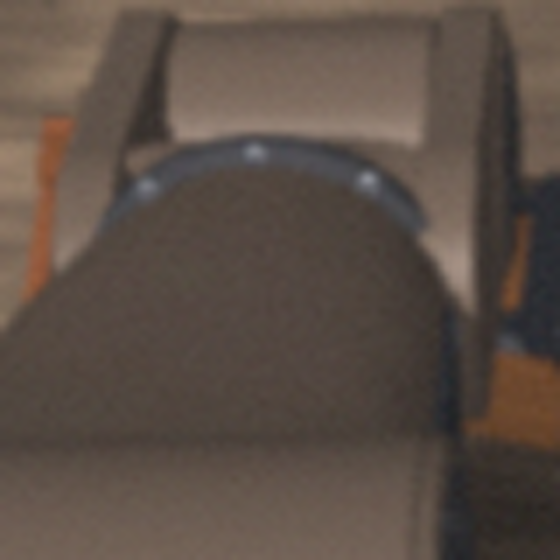

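Request:
{"op": "arm_command", "data": {"steps": [{"dx": -0.0005, "dy": -0.015, "dz": 0.0015, "rx": 0, "ry": 0, "rz": 0, "claw": 1}, {"dx": -0.0005, "dy": -0.015, "dz": 0.0005, "rx": 0, "ry": 0, "rz": 0, "claw": 1}, {"dx": 0, "dy": 0, "dz": 0, "rx": 0, "ry": 0, "rz": 0, "claw": 1}]}}

```text
t: 17.7
eef_pos: [496.7, 91.2, 73.9]
tcp_rot: [-3.141, -0.002, -0.13]
ft_force: [0.2, -0.6, -2.4]
opening: 0.167
```

```bash
python3 plan.py 25 501.2 130.9 74.1 -7.3
```

```text
now t=17.70 [496.7  91.2  73.9] [-1.7994e+02 -1.0000e-01 -7.4300e+00] F [ 0.2 -0.6 -2.4] op 0.167 [0.05 0.53 1.99 0.   0.62 1.75]
-> [501.2 130.9  74.1] -7.3 n 2
   {'dx': -0.0004, 'dy': -0.025, 'dz': -0.0001, 'rx': -0.0003, 'ry': -0.0006, 'rz': -0.0007}
   {'dx': -0.0004, 'dy': -0.025, 'dz': -0.0001, 'rx': -0.0003, 'ry': -0.0006, 'rz': -0.0007}
```

Request:
{"op": "arm_command", "data": {"steps": [{"dx": -0.0004, "dy": -0.015, "dz": 0, "rx": 0, "ry": 0, "rz": -0.001, "claw": 1}, {"dx": -0.0004, "dy": -0.012, "dz": 0, "rx": 0, "ry": 0, "rz": 0, "claw": 1}, {"dx": 0, "dy": 0, "dz": 0, "rx": 0, "ry": 0, "rz": 0, "claw": 1}]}}

```text
t: 18.08
eef_pos: [498.9, 114.4, 73.9]
tcp_rot: [-3.141, -0.002, -0.128]
ft_force: [0.2, -0.3, -1.5]
opening: 0.168
```

```bash
python3 plan.py 25 501.2 130.9 74.1 -7.3;  python3 look.py 13 500 130 69 47 side
```

```text
now t=18.07 [498.9 114.4  73.9] [-1.7994e+02 -1.0000e-01 -7.3200e+00] F [ 0.2 -0.3 -1.5] op 0.168 [0.1  0.53 1.97 0.   0.63 1.79]
-> [501.2 130.9  74.1] -7.3 n 1
   {'dx': 0.0002, 'dy': -0.0209, 'dz': -0.0002, 'rx': -0.0006, 'ry': -0.0011, 'rz': -0.0002}
side crop origin 226 208 scale 6
```

View pics/side13c.png

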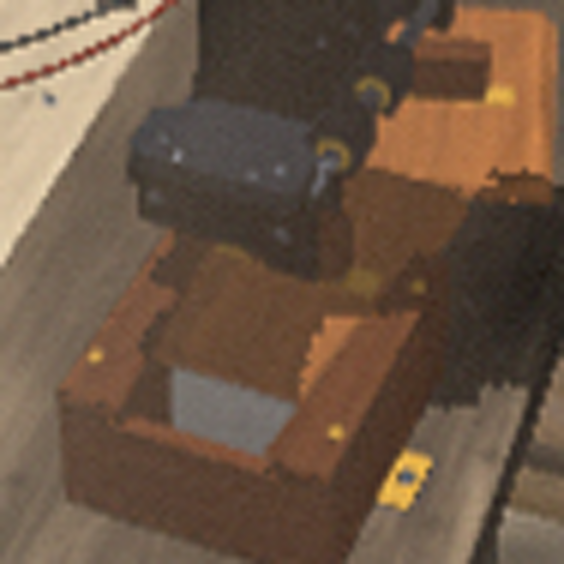

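Request:
{"op": "arm_command", "data": {"steps": [{"dx": 0, "dy": -0.01, "dz": 0, "rx": 0, "ry": 0, "rz": 0, "claw": 1}, {"dx": 0, "dy": -0.009, "dz": 0, "rx": 0, "ry": 0, "rz": 0, "claw": 1}, {"dx": 0, "dy": 0, "dz": 0, "rx": 0, "ry": 0, "rz": 0, "claw": 1}]}}

```text
t: 18.5
eef_pos: [501.1, 129.9, 73.9]
tcp_rot: [-3.141, -0.002, -0.128]
ft_force: [1.2, -0.1, -2.2]
opening: 0.167
```

```bash
python3 plan.py 25 501.2 130.9 74.1 -7.3;  python3 look.py 14 500 130 69 47 side
```

```text
now t=18.50 [501.1 129.9  73.9] [-1.7994e+02 -1.1000e-01 -7.3500e+00] F [ 1.2 -0.1 -2.2] op 0.167 [0.13 0.54 1.96 0.   0.64 1.82]
-> [501.2 130.9  74.1] -7.3 n 1
   {'dx': 0.0, 'dy': -0.0012, 'dz': -0.0002, 'rx': -0.0006, 'ry': -0.0012, 'rz': -0.0006}
side crop origin 226 208 scale 6
```

View pics/side14c.png

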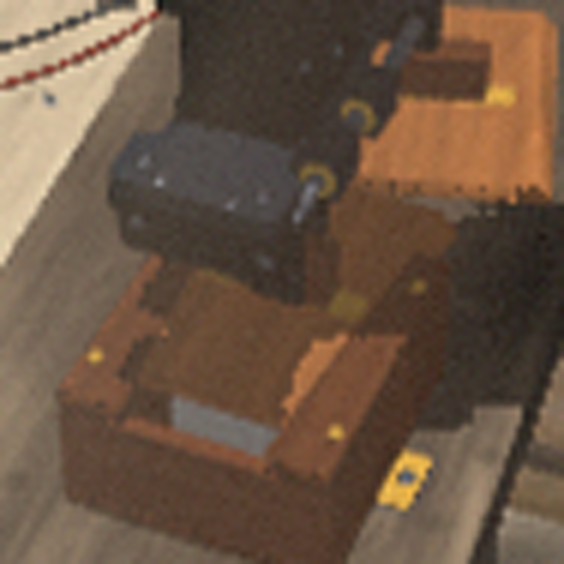

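Request:
{"op": "arm_command", "data": {"steps": [{"dx": 0, "dy": 0, "dz": 0.0008, "rx": 0, "ry": 0, "rz": 0, "claw": 1}, {"dx": 0, "dy": 0, "dz": 0, "rx": 0, "ry": 0, "rz": 0, "claw": 0.3}, {"dx": 0, "dy": 0, "dz": 0, "rx": 0, "ry": 0, "rz": 0, "claw": 0.3}, {"dx": 0, "dy": 0, "dz": -0.01, "rx": 0, "ry": 0, "rz": 0, "claw": 0.3}, {"dx": 0, "dy": 0, "dz": -0.035, "rx": 0, "ry": 0, "rz": 0, "claw": 0.3}, {"dx": 0, "dy": 0, "dz": -0.035, "rx": 0, "ry": 0, "rz": 0, "claw": 0.3}, {"dx": 0, "dy": 0, "dz": -0.02, "rx": 0, "ry": 0, "rz": 0, "claw": 1}, {"dx": 0, "dy": 0, "dz": 0, "rx": 0, "ry": 0, "rz": 0, "claw": 1}]}}

```text
t: 19.55
eef_pos: [501.1, 129.1, 157.9]
tcp_rot: [-3.14, -0.003, -0.129]
ft_force: [0.3, 0.4, 0.1]
opening: 0.194
```

```bash
python3 plan.py 40 491 32 140 -7.3;  python3 look.py 15 500 130 69 47 side
```

```text
now t=19.55 [501.1 129.1 157.9] [-179.93   -0.19   -7.41] F [0.3 0.4 0.1] op 0.194 [0.12 0.41 1.89 0.   0.84 1.82]
-> [491.  32. 140.] -7.3 n 3
   {'dx': 0.001, 'dy': 0.0407, 'dz': 0.0074, 'rx': -0.0003, 'ry': -0.0007, 'rz': -0.0004}
   {'dx': 0.001, 'dy': 0.0407, 'dz': 0.0074, 'rx': -0.0003, 'ry': -0.0007, 'rz': -0.0004}
   {'dx': 0.001, 'dy': 0.0407, 'dz': 0.0074, 'rx': -0.0003, 'ry': -0.0007, 'rz': -0.0004}
side crop origin 226 208 scale 6
```

View pics/side15c.png

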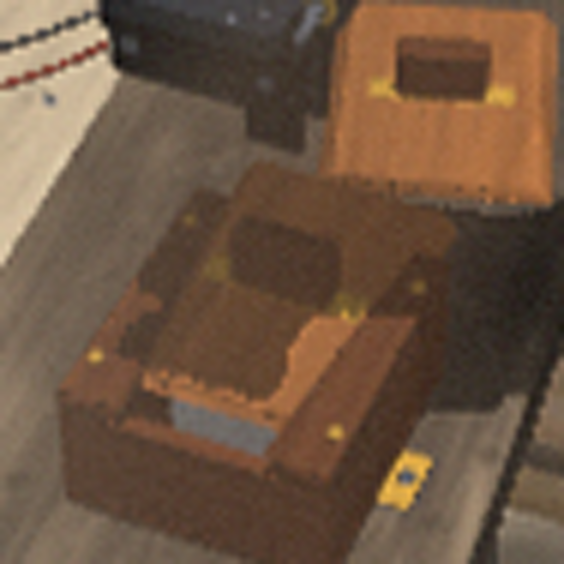

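Lid is straight in the way, front edge around (150,380)–(280,412). Now I'll move behind the wide end and descend.

Request:
{"op": "arm_command", "data": {"steps": [{"dx": 0.001, "dy": 0.041, "dz": 0.006, "rx": 0, "ry": 0, "rz": 0, "claw": 1}, {"dx": 0.001, "dy": 0.041, "dz": 0.006, "rx": 0, "ry": 0, "rz": 0, "claw": 1}, {"dx": 0.001, "dy": 0.035, "dz": 0.006, "rx": 0, "ry": 0, "rz": 0, "claw": 1}, {"dx": 0, "dy": 0, "dz": 0, "rx": 0, "ry": 0, "rz": 0, "claw": 1}, {"dx": 0, "dy": 0, "dz": 0, "rx": 0, "ry": 0, "rz": 0, "claw": 1}]}}

```text
t: 20.23
eef_pos: [489.6, 34.1, 139.4]
tcp_rot: [-3.141, 0.002, -0.129]
ft_force: [0.7, -0.4, 0.6]
opening: 0.009
```

```bash
python3 plan.py 40 491.6 30 53 -7.3;  python3 look.py 16 500 90 69 57 side
```

```text
now t=20.23 [489.6  34.1 139.4] [-1.7995e+02  1.3000e-01 -7.3800e+00] F [ 0.7 -0.4  0.6] op 0.009 [-0.07  0.41  1.97  0.    0.77  1.63]
-> [491.6  30.   53. ] -7.3 n 3
   {'dx': 0.0011, 'dy': 0.0016, 'dz': 0.036, 'rx': -0.0002, 'ry': 0.0005, 'rz': -0.0003}
   {'dx': 0.0011, 'dy': 0.0016, 'dz': 0.036, 'rx': -0.0002, 'ry': 0.0005, 'rz': -0.0003}
   {'dx': 0.0011, 'dy': 0.0016, 'dz': 0.036, 'rx': -0.0002, 'ry': 0.0005, 'rz': -0.0003}
side crop origin 221 188 scale 5
```

View pics/side16c.png

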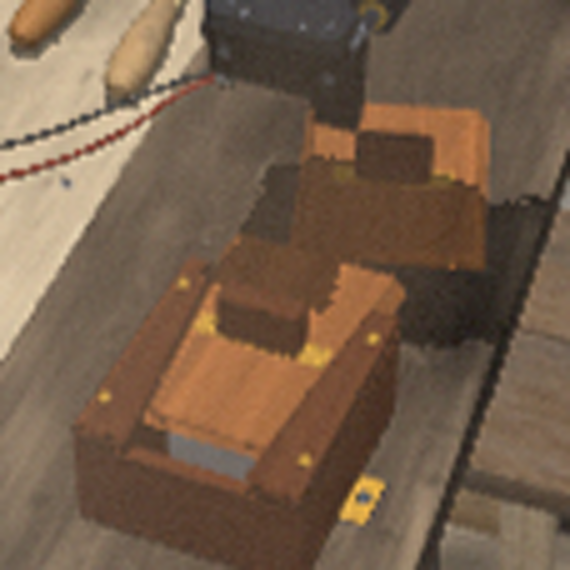

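Request:
{"op": "arm_command", "data": {"steps": [{"dx": 0.001, "dy": 0.001, "dz": 0.036, "rx": 0, "ry": 0, "rz": 0, "claw": 1}, {"dx": 0.001, "dy": 0.001, "dz": 0.036, "rx": 0, "ry": 0, "rz": 0, "claw": 1}, {"dx": 0.001, "dy": 0.001, "dz": 0.032, "rx": 0, "ry": 0, "rz": 0, "claw": 1}, {"dx": 0, "dy": 0, "dz": 0, "rx": 0, "ry": 0, "rz": 0, "claw": 1}, {"dx": 0, "dy": 0, "dz": 0, "rx": 0, "ry": 0, "rz": 0, "claw": 1}]}}

```text
t: 20.9
eef_pos: [492.8, 35.4, 55.2]
tcp_rot: [-3.14, -0.001, -0.123]
ft_force: [0.1, 0.4, -0.4]
opening: 0.004
```

```bash
python3 plan.py 40 492 40 54 -7.3;  python3 look.py 17 500 90 69 57 side
```

```text
now t=20.90 [492.8  35.4  55.2] [-1.7993e+02 -3.0000e-02 -7.0700e+00] F [ 0.1  0.4 -0.4] op 0.004 [-0.06  0.55  2.03  0.    0.56  1.63]
-> [492.  40.  54.] -7.3 n 1
   {'dx': -0.0017, 'dy': -0.0056, 'dz': 0.0015, 'rx': -0.0008, 'ry': -0.0004, 'rz': 0.0026}
side crop origin 221 188 scale 5
```

View pics/side17c.png

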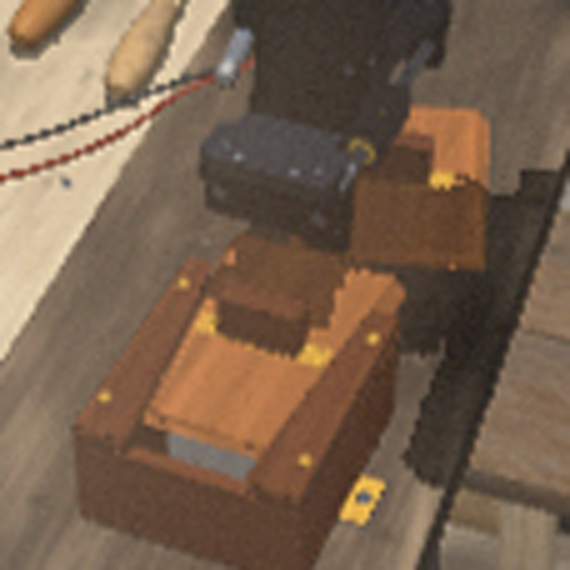

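Request:
{"op": "arm_command", "data": {"steps": [{"dx": -0.0015, "dy": -0.006, "dz": 0, "rx": 0, "ry": 0, "rz": 0.002, "claw": 1}, {"dx": 0, "dy": -0.006, "dz": 0, "rx": 0, "ry": 0, "rz": 0, "claw": 1}, {"dx": 0, "dy": 0, "dz": 0, "rx": 0, "ry": 0, "rz": 0, "claw": 1}]}}

```text
t: 21.32
eef_pos: [493.6, 46.0, 57.2]
tcp_rot: [-3.14, -0.004, -0.127]
ft_force: [-0.1, 0.4, 0.2]
opening: 0.001
```

Request:
{"op": "arm_command", "data": {"steps": [{"dx": 0, "dy": -0.006, "dz": 0, "rx": 0, "ry": 0, "rz": 0, "claw": 1}, {"dx": 0, "dy": -0.004, "dz": 0, "rx": 0, "ry": 0, "rz": 0, "claw": 1}]}}

```text
t: 21.58
eef_pos: [494.7, 54.3, 57.4]
tcp_rot: [-3.14, -0.004, -0.127]
ft_force: [-0.4, -1.7, -0.5]
opening: 0.005
```

Request:
{"op": "arm_command", "data": {"steps": [{"dx": 0, "dy": -0.005, "dz": 0, "rx": 0, "ry": 0, "rz": 0, "claw": 1}, {"dx": 0, "dy": -0.004, "dz": 0, "rx": 0, "ry": 0, "rz": 0, "claw": 1}]}}

```text
t: 21.82
eef_pos: [496.3, 61.6, 57.4]
tcp_rot: [-3.14, -0.005, -0.127]
ft_force: [1.8, -3.7, -0.9]
opening: 0.008
```

Request:
{"op": "arm_command", "data": {"steps": [{"dx": -0.001, "dy": -0.004, "dz": 0, "rx": 0, "ry": 0, "rz": 0, "claw": 1}, {"dx": 0, "dy": -0.003, "dz": 0, "rx": 0, "ry": 0, "rz": 0, "claw": 1}]}}

```text
t: 22.08
eef_pos: [497.4, 66.9, 57.6]
tcp_rot: [-3.141, -0.008, -0.126]
ft_force: [1.1, -2.6, 0.8]
opening: 0.002
```

```bash
python3 plan.py 40 496.1 69.4 57 -7.3;  python3 look.py 18 500 110 69 57 side
```

```text
now t=22.07 [497.4  66.9  57.6] [-179.96   -0.46   -7.24] F [ 1.1 -2.6  0.8] op 0.002 [ 0.    0.55  2.01 -0.    0.57  1.7 ]
-> [496.1  69.4  57. ] -7.3 n 1
   {'dx': -0.002, 'dy': -0.0028, 'dz': 0.0008, 'rx': -0.0004, 'ry': -0.0051, 'rz': 0.0006}
side crop origin 219 193 scale 5
```

View pics/side18c.png

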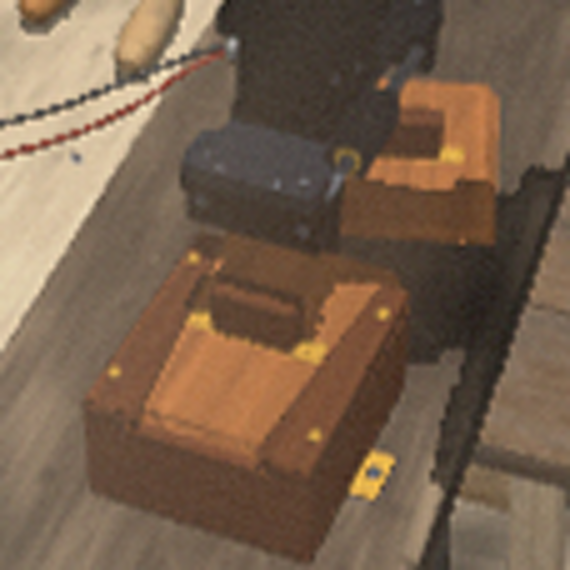

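Request:
{"op": "arm_command", "data": {"steps": [{"dx": -0.0015, "dy": -0.003, "dz": 0, "rx": 0, "ry": -0.003, "rz": 0, "claw": 1}, {"dx": 0, "dy": -0.002, "dz": 0, "rx": 0, "ry": 0, "rz": 0, "claw": 1}]}}

```text
t: 22.38
eef_pos: [498.0, 70.8, 57.9]
tcp_rot: [-3.141, -0.006, -0.126]
ft_force: [-0.3, -2.8, 0.3]
opening: 0.007
```

Request:
{"op": "arm_command", "data": {"steps": [{"dx": 0, "dy": -0.003, "dz": 0, "rx": 0, "ry": 0, "rz": 0, "claw": 1}, {"dx": 0, "dy": -0.002, "dz": 0, "rx": 0, "ry": 0, "rz": 0, "claw": 1}]}}

```text
t: 22.62
eef_pos: [498.5, 73.6, 57.9]
tcp_rot: [3.14, -0.006, -0.125]
ft_force: [0.3, -26.6, 2.7]
opening: 0.005
```

```bash
python3 plan.py 40 496.1 40 57 -7.3;  python3 look.py 19 500 110 69 57 side
```

```text
now t=22.62 [498.5  73.6  57.9] [179.91  -0.33  -7.17] F [  0.3 -26.6   2.7] op 0.005 [ 0.02  0.55  2.01 -0.    0.58  1.72]
-> [496.1  40.   57. ] -7.3 n 1
   {'dx': 0.0023, 'dy': 0.0421, 'dz': 0.0012, 'rx': 0.001, 'ry': -0.0037, 'rz': 0.0014}
side crop origin 219 193 scale 5
```

View pics/side19c.png

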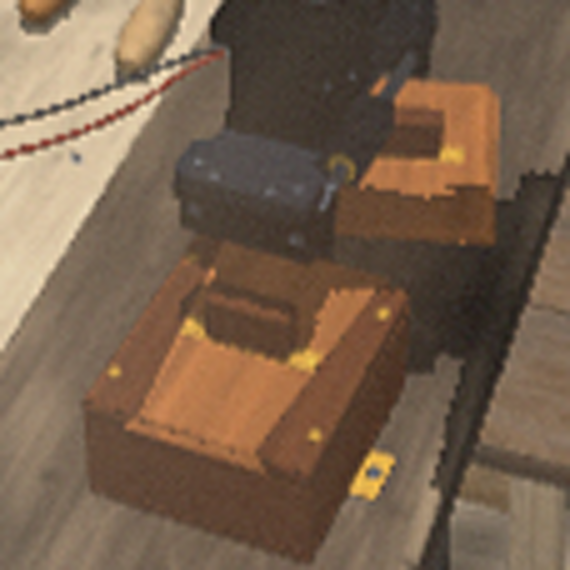

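Request:
{"op": "arm_command", "data": {"steps": [{"dx": 0, "dy": 0, "dz": 0, "rx": 0, "ry": 0, "rz": 0, "claw": 1}]}}

```text
t: 22.8
eef_pos: [498.4, 73.0, 57.9]
tcp_rot: [3.139, -0.006, -0.125]
ft_force: [2.6, -1.8, 0.8]
opening: 0.003
```

Request:
{"op": "arm_command", "data": {"steps": [{"dx": 0, "dy": -0.001, "dz": 0, "rx": 0, "ry": 0, "rz": 0, "claw": 1}]}}

```text
t: 22.92
eef_pos: [498.4, 73.3, 57.9]
tcp_rot: [3.139, -0.005, -0.125]
ft_force: [1.2, -12.7, 1.2]
opening: 0.003
```

Request:
{"op": "arm_command", "data": {"steps": [{"dx": 0, "dy": 0.02, "dz": 0, "rx": 0, "ry": 0, "rz": 0, "claw": 1}, {"dx": 0, "dy": 0.03, "dz": 0, "rx": 0, "ry": 0, "rz": 0, "claw": 1}, {"dx": 0, "dy": 0, "dz": -0.04, "rx": 0, "ry": 0, "rz": 0, "claw": 1}, {"dx": 0, "dy": 0, "dz": -0.06, "rx": 0, "ry": 0, "rz": 0, "claw": 1}, {"dx": 0, "dy": 0.03, "dz": -0.06, "rx": 0, "ry": 0, "rz": 0, "claw": 1}, {"dx": 0, "dy": 0.07, "dz": -0.02, "rx": 0, "ry": 0, "rz": 0, "claw": 1}, {"dx": 0, "dy": 0.07, "dz": 0, "rx": 0, "ry": 0, "rz": 0, "claw": 1}, {"dx": 0, "dy": 0.07, "dz": 0, "rx": 0, "ry": 0, "rz": 0, "claw": 1}, {"dx": 0, "dy": 0.07, "dz": 0, "rx": 0, "ry": 0, "rz": 0, "claw": 1}, {"dx": 0, "dy": 0.03, "dz": 0, "rx": 0, "ry": 0, "rz": 0, "claw": 1}]}}

```text
t: 24.18
eef_pos: [453.0, -245.9, 206.1]
tcp_rot: [-3.141, 0.0, -0.122]
ft_force: [0.5, 0.1, 0.3]
opening: 0.003
```

```bash
python3 plan.py 400 400 -400 200 -7.3; python3 look.py 20 506 152 69 47 side top
python3 lid.py side pics/side20.png 506.5 152.7 57 82.7 pics/l20.png 47
```

```text
now t=24.18 [ 453.  -245.9  206.1] [-1.7997e+02  3.0000e-02 -7.0100e+00] F [0.5 0.1 0.3] op 0.003 [-0.63  0.35  1.83  0.    0.96  1.07]
-> [ 400. -400.  200.] -7.3 n 1
   {'dx': -0.0423, 'dy': 0.1992, 'dz': 0.0075, 'rx': -0.0003, 'ry': 0.0003, 'rz': 0.0032}
side crop origin 222 214 scale 6
top crop origin 166 178 scale 6
```

View pics/side20c.png

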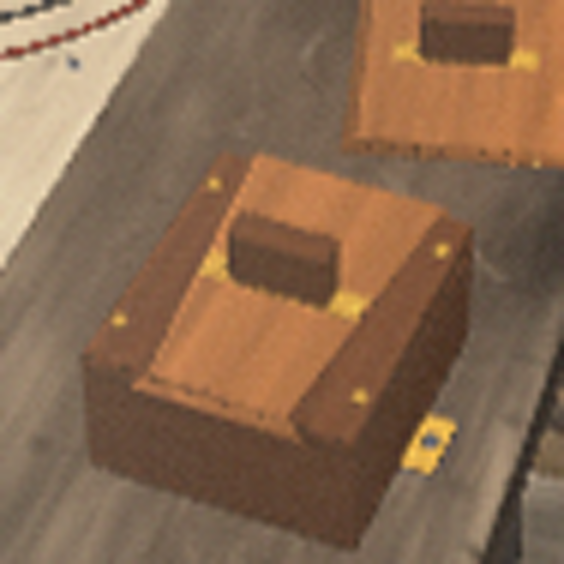

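View pics/l20.png

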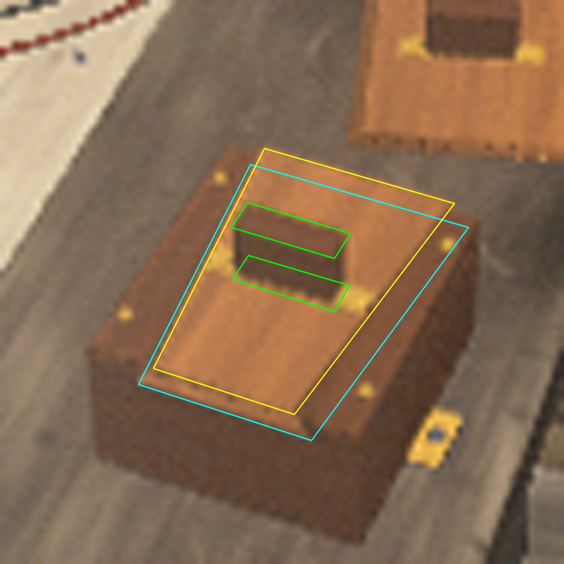

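View pics/top20.png

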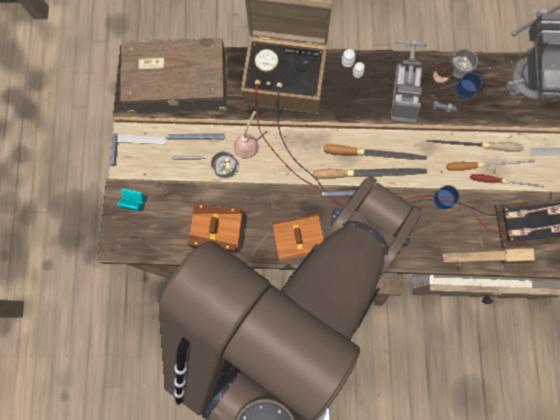

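```bash
python3 - <<'E'
from h import *
im=cv2.imread('pics/side20.png'); ox,oy=225,255
c=cv2.resize(im[oy:oy+50,ox:ox+65],None,fx=12,fy=12,interpolation=cv2.INTER_CUBIC)
cv2.imwrite('pics/n.png',c)
ox,oy=250,235
c=cv2.resize(im[oy:oy+30,ox:ox+60],None,fx=12,fy=12,interpolation=cv2.INTER_CUBIC)
cv2.imwrite('pics/f.png',c)
E
python3 over.py side pics/side20.png 506.5 152.7 82.7 pics/ov20.png 222 214
```

```text
(no output)
```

View pics/n.png

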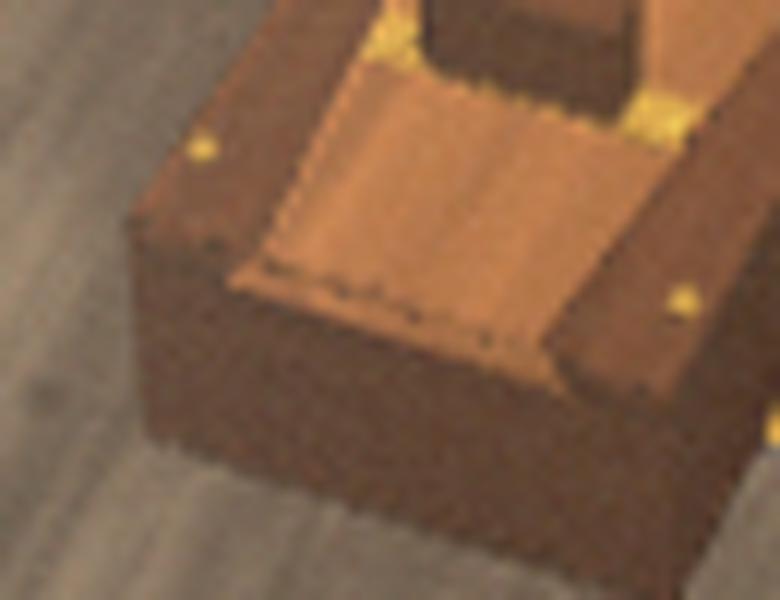

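View pics/f.png

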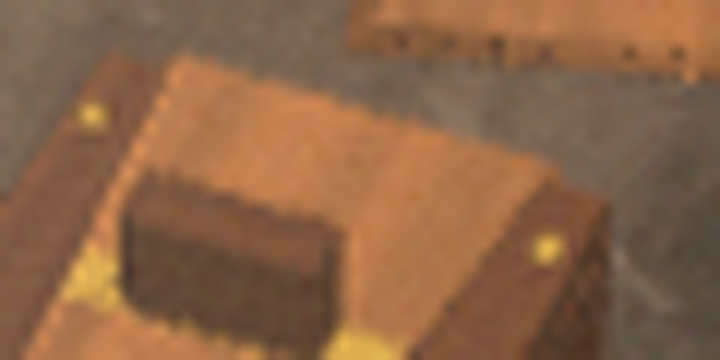

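View pics/ov20.png

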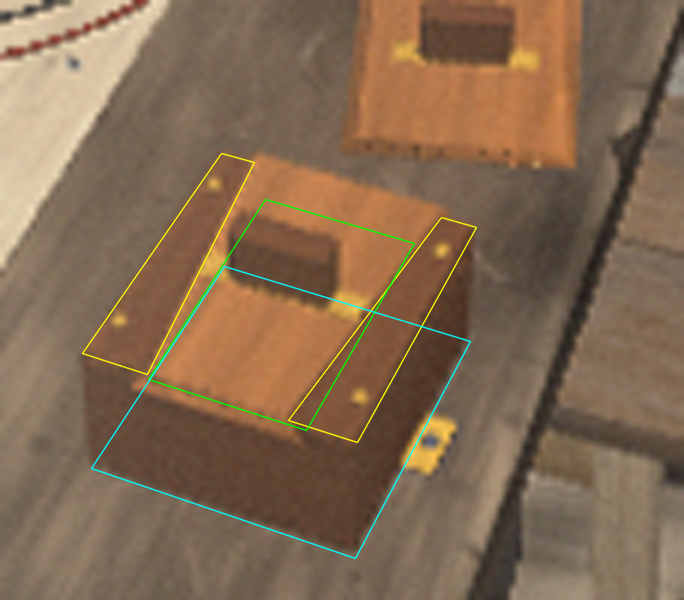

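Run:
```python
from h import *
a=cv2.imread('pics/side0.png');b=cv2.imread('pics/side20.png')
d=cv2.absdiff(a,b).max(2)
for n,(x,y) in dict(straight=(300,222),chisel=(271,191),tin=(298,147),turq=(193,347)).items():
    print(n,d[y-16:y+17,x-18:x+19].mean().round(1))
print(env.job_done())
```

```text
straight 11.2
chisel 9.6
tin 9.9
turq 10.2
the job is handed in; nothing more can be done
None
```

I put the grey vee block upright, vee up, in the case. I then fed the tapered lid narrow end first into the wide mouth, let it go and pushed its wide end until it wedged tight. I backed the arm well clear and handed the job in at about 24 s.

**Last checks:**
- **Lid seating:** the last close-up shows the lid's narrow end flush with the rails' far ends, within about 1 mm, with the bar square to the case.
- **Wedging:** the final push stopped hard. A further 0.3 mm raised the force to 12.7 N without moving the lid on.
- **Block:** the pictures after its release and during insertion show it sitting upright between the walls. It is under the lid now, so I could not see it at the end.
- **Other items:** the patches of the side picture round the parallel-sided lid, chisel, blue tin and turquoise block differ equally little before and after, so I take them as unmoved.

**What disagreed or went over:**
- **Push force:** one push row peaked at about 27 N at the wrist, above the advised 10 to 15 N but inside the stated limits. It was through the shut fingertips.
- **Cameras:** the two cameras disagreed by about 3 to 4 mm. I trusted the side camera, which agreed better with the gripper's measured pose.

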